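# Try the easel wheels and bin those that bind

### The arm

A 6-joint arm with a two-finger parallel gripper is mounted at the origin on the work surface. World frame = base frame: x ahead of the robot, y to its left, z up, the work surface at z = 0. Lengths are in m, angles in rad, forces in N, time in s.
With the tool pointing down it reaches from about 0.4 to 0.825 m from the base axis. Payload 7 kg.
Tool frame: the origin (TCP) lies at the centre of the arm's flange, where the gripper is bolted on; the fingertips stand 178 mm ahead of it and the grasp point (between the pads) lies 159 mm ahead of it; x points along the fingers, z is the direction in which the jaws open and shut, and the axes are right-handed (so a half turn about x gives the same grasp; the last joint's range is limited). The gripper opens to 88 mm and grips with 3 to 60 N. Pads are 19 mm wide; open, the fingers measure 130 mm over their backs; the gripper's body (78 mm by 193 mm) begins 47 mm behind the grasp point.
Start: joints at [-1.04, 0.359, 0.012, 0, -1.224, -0.288], TCP at [0.162, -0.655, 0.405] pointing down, gripper open.
Joint ranges: [-3.07, 3.07], [-1.43, 2.12], [-1.02, 1.25], [-3.03, 1.67], [-3.05, -0], [-3.03, 3.03]. Speed limits (rad/s): [2.39, 2.39, 3.01, 3.14, 3.14, 3.14].

### API

Orientations are given as [roll, pitch, yaw] about the fixed x, y, z axes, in that order (R = Rz(yaw) Ry(pitch) Rx(roll)).
In Python, from station import telemetry, optics, job_done, finder gives the robot as it stands.
- The arm moves only by the tool play_rows, never from a script. Its argument "steps" is a list of rows, each an object of numbers: "gripper": the opening, from 0 (shut) to 1 (fully open); "tx", "ty", "tz": the shift along the tool's x, y, z in units of 25 mm (1.0 is 25 mm); "ax", "ay", "az": the turn, a rotation vector about the tool's x, y, z in units of 6 degrees (1.0 is 6 degrees). In form: [{"gripper": .., "tx": .., "ty": .., "tz": .., "ax": .., "ay": .., "az": ..}, ...]. A call has 1 to 20 rows; each row shifts and turns the commanded pose from where the row before left it, along the tool's axes as they then stand; what a row does not reach is not made up. A row lasts 1/12 s, in which the tool goes at most 41.7 mm and 7.16 degrees, less where a joint would pass 70% of its speed; a pose out of reach is approached as far as the arm can. A call is refused whole if a number of a shift passes 1 or a number of a turn 1, either way. A call with a gripper value outside its range is refused whole. The fingers move at their own pace and stop on an object; "newtons" is the grip in N (left out, the last holds). Time passes only in rows, so rows that do not move let the fingers close. It gives the time, the measured TCP pose, the force and the opening at its end, in the units of the state.
- telemetry.get_state(): the state, without advancing time (a new reading comes with each control period).
- optics.grab_frame(name): name is "side" or "top" or "wrist"; returns the picture (400x640x3 uint8, red, green, blue); there is no depth.
- optics.calibration(name): a dict with "fx", "fy", "cx", "cy" (pixels), "T" (4x4, takes a point from camera to world coordinates); the wrist camera has in their place "mount" (4x4, takes a point from camera to tool coordinates, whose origin is the TCP and whose axes are the tool frame's). Camera axes: x right, y down, z forward; pixel columns grow to the right and rows downward; lengths in m; the calibration is good to about 2 mm. A picture is of the moment at which its call begins: read the wrist's pose just before it. calibration takes no time and is no camera call.
- job_done(): hands the job in, once; it reports no verdict.
Trained networks look in the newest picture that a camera, given by its name, has taken for a name from the list of things; names that differ only in an ending like _2 or _b are one class to them, and where a whole thing is asked for, a point or a joint stands for the part that bears it (a point fixed in the world has none). Each returns a list of dicts, best first, with "confidence" (0 to 1); they miss things now and then, are a little off and sometimes report something else, mostly with a low value. They report only what shows in the picture. A call takes as long as a camera call. They do not tell look-alikes from the thing itself.
- finder.look_for(query, camera): "extent" ([left, top, right, bottom] in pixels, round what is visible of it).
- finder.silhouettes(query, camera): "pixels" (400x640 bool, what is visible of it) and "extent" ([left, top, right, bottom] in pixels, round what is visible of it).
- finder.pinpoint(query, camera): "location" ([row, column] in pixels: a listed point, or the origin of a listed thing).
The state is a dict: "t": time; "q": joint angles; "qd": joint speeds; "joint_efforts": joint torques, N m; "eef_pos": TCP position; "ee_rot": TCP orientation; "force": force on the tool from outside, world axes, zero at the start; "moment": the same for the moment, N m; "width": finger opening in m.
Only numpy, scipy, OpenCV 4.12 (cv2) and the standard library are available. Lean on these libraries where they do the work, as an engineer would, in place of code of your own. Each camera call takes 0.05 s, during which the arm holds its last target.

### The job

Four easel wheels on stub axles stand in the plywood block: try each wheel on its axle, and put every one that is seized or catches part-way round, axle and all, into the red reject bin. Leave those that run freely standing in their holes, and leave everything else on the table alone.

Things in the scene. Friction and masses are not known exactly. Their poses are not given: they have to be found in the camera images.
- wheel_a_hub (a point): centre of a small wheel on a stub axle (point fixed to the axle, half-way up the wheel, z up). Black wheel lying level, 50 mm across, 24 mm thick, grey spoked hub, one yellow dot. Below it, from 12 to 14 mm under the centre a gap, then a round steel collar 26 mm wide, whose underside is 28 mm below the centre, and a square 14 mm shank ending 66 mm below the centre. 0.18 kg. All four look alike.
- wheel_b_hub (a point): another wheel, same shape and point as wheel_a. Any of the four may run freely or bind. A free wheel turns endlessly on its axle with under 0.02 N m of drag (under 0.8 N at the tread). Wheels stay where they are left, at any angle.
- wheel_c_hub (a point): another wheel, same shape and point as wheel_a. A wheel that binds is either seized (it gives under 0.1 rad) or turns freely for 0.7 rad in all and then catches, stopping dead at both ends of that play (0.3 N m and more when forced); it may start anywhere in the play. The shank's slack in its hole adds to what can be turned.
- wheel_d_hub (a point): another wheel, same shape and point as wheel_a. A wheel can be taken across its 50 mm tread from above and twisted about its upright axle, or pushed round by the tread; it can be lifted by that same grasp.
- block: plywood block 190 x 190 x 50 mm fixed to the table, origin at the centre of its underside. Square 15.5 mm holes, 42 mm deep, at x, y = +-55 mm, each hold an axle's shank so that it cannot turn beyond its slack (0.1 rad either way); wheel centres 78 mm above the table. An axle comes out straight up, lifted 38 mm. In the rules bound_1, bound_2, free_1, free_2 are the centres of binding and free wheels.
- bin: red plastic reject bin fixed to the table, open on top, outside 220 x 220 x 65 mm, walls and floor 5 mm, origin at the centre of its underside. Empty at the start.
- mug: blue mug, 80 mm wide, 90 mm tall, origin at the centre of its underside. Bystander, to be left alone.
- jar: amber jar, 60 mm wide, 80 mm tall, origin under its centre. Bystander, to be left alone.
- wrench: steel wrench lying on the table, origin at its underside. Bystander, to be left alone.
- clay: lump of clay, 74 mm wide, 47 mm tall, origin under its centre. Bystander, to be left alone.
- spare: larger spare wheel without axle lying flat, orange hub, 70 mm wide, 24 mm thick, origin under its centre; not one to be tried. Bystander, to be left alone.
- can: can, 68 mm wide, 100 mm tall, origin under its centre. Bystander, to be left alone.
- brush: brush lying on the table, origin at its underside. Bystander, to be left alone.
Things that resemble listed ones, but are neither listed nor needed, are in the scene too. What is shaped like the part that bears wheel_a_hub but green or pink is not meant.

How it is judged:
At the end, for the whole second after the job is handed in: Both wheels that bind have their centre inside the walls of the red bin (within 105 mm of its centre along each of its axes) and lower than 110 mm; both free-running wheels stand in their holes, upright within 0.12 rad, centre within 12 mm of where it started (x of bound_1 in the frame of bin between -0.105 and 0.105 m and y of bound_1 in the frame of bin between -0.105 and 0.105 m and height (world z) of each of bound_1, bound_2 below 0.11 m and x of bound_2 in the frame of bin between -0.105 and 0.105 m and y of bound_2 in the frame of bin between -0.105 and 0.105 m and distance of each of free_1, free_2 from where it was at the start of the episode below 0.012 m and angle between each of free_1, free_2's own z axis and vertical below 0.12 rad); the robot touches nothing.
It fails at once if a bystander on the table is disturbed (moved over 40 mm) (distance of any of mug, jar, wrench, clay, spare, can, brush from where it was at the start of the episode above 0.04 m).
It also fails if it takes over 72 s, if anything falls off the work surface, if the arm or the gripper's body presses on something with over 40 N, if the wrist force passes 120 N, or if a joint passes its speed limit or range.

## Working session

There is one attempt and no reset: what is moved stays moved. The work goes in short steps, Python scripts to look and compute and a tool call to move; the robot and the scene stay as the last step left them, time stands still between calls to the robot, and variables do not carry over. Pictures are saved under pics/ and viewed, and the job is handed in when it is done.

Besides the shell and the picture viewer there is one more tool, called after "Call:" by a JSON object that holds its "method" and its "body", one argument or row to a line. play_rows: Moves the arm, as the interface text tells. Its arguments: {"type":"object","properties":{"steps":{"type":"array"},"newtons":{"type":"number"}},"required":["steps"]}

```bash
mkdir -p pics; ls; python3 - <<'E'
from station import telemetry, optics, finder
import cv2, numpy as np
s=telemetry.get_state(); print({k:np.round(v,3).tolist() for k,v in s.items()})
for c in ("top","side"):
    im=optics.grab_frame(c); cv2.imwrite(f"pics/{c}0.png",im[:,:,::-1])
    k=optics.calibration(c); print(c,{a:np.round(b,4).tolist() for a,b in k.items()})
    for n in ("wheel_a_hub","block","bin","spare"):
        for r in finder.pinpoint(n,c): print(c,n,np.round(r["location"],1),round(r["confidence"],2))
print(optics.calibration("wrist"))
print(telemetry.get_state()["t"])
E
```

```text
pics
{'t': 0.0, 'q': [-1.04, 0.359, 0.011, -0.0, -1.224, -0.288], 'qd': [0.001, -0.001, 0.001, -0.001, 0.001, 0.0], 'joint_efforts': [0.001, -58.272, 29.305, 6.997, 0.007, -0.0], 'eef_pos': [0.162, -0.655, 0.404], 'ee_rot': [0.082, 1.569, 1.896], 'force': [-0.238, -1.013, -0.326], 'moment': [-0.024, -0.044, 0.026], 'width': 0.088}
top {'fx': 445.2749, 'fy': 445.2749, 'cx': 314.8775, 'cy': 204.4593, 'T': [[0.0132, -0.994, 0.1088, 0.4079], [-0.9999, -0.012, 0.0118, -0.0343], [-0.0105, -0.109, -0.994, 1.3151], [0.0, 0.0, 0.0, 1.0]]}
top wheel_a_hub [172.8 184.7] 0.61
top wheel_a_hub [139.4 244.9] 0.56
top wheel_a_hub [184.1 219.1] 0.51
top wheel_a_hub [135.  353.7] 0.49
top block [206.3 251.7] 0.97
top spare [282.5 386.7] 0.56
top spare [279.6 167.7] 0.47
side {'fx': 391.9804, 'fy': 391.9804, 'cx': 313.4702, 'cy': 206.6642, 'T': [[-0.778, -0.4606, 0.4273, 0.1031], [-0.6281, 0.5545, -0.5459, 0.5767], [0.0145, -0.6931, -0.7207, 0.8362], [0.0, 0.0, 0.0, 1.0]]}
side wheel_a_hub [277.6 193.5] 0.77
side wheel_a_hub [217.6 219.5] 0.72
side wheel_a_hub [254.1 239.1] 0.65
side block [263.9 271.8] 0.91
side bin [186.9 358.3] 0.69
{'fx': 316.61055098624934, 'fy': 316.61055098624934, 'cx': 312.85455840761654, 'cy': 199.72670380050437, 'mount': array([[ 1.48777373e-04, -2.96013945e-01,  9.55183606e-01,
         1.93653129e-02],
       [ 5.91065565e-06, -9.55183617e-01, -2.96013950e-01,
         8.14178615e-02],
       [ 9.99999989e-01,  4.96859392e-05, -1.40360073e-04,
        -3.91139598e-04],
       [ 0.00000000e+00,  0.00000000e+00,  0.00000000e+00,
         1.00000000e+00]])}
0.5
```

View pics/top0.png

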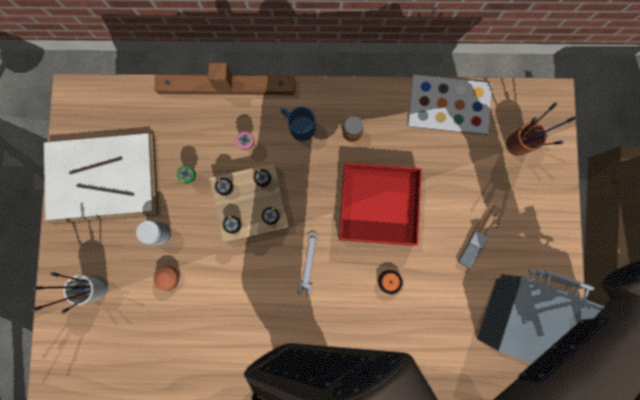

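View pics/side0.png

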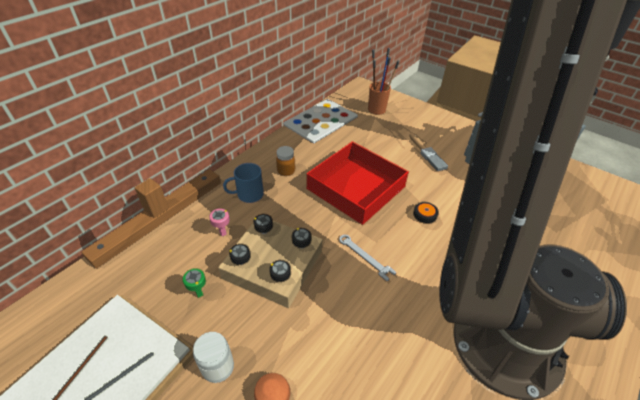

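The four wheels in the block are at top (col,row) (223,185), (262,177), (231,224) and (270,215). The green (187,174) and pink (245,140) look-alikes stand outside the block and don't count. The bin is at about (380,204) and the spare at (390,282). Next I'll triangulate with the side view: (240,254), (263,222), (280,270), (301,237).

```bash
cat > h.py <<'E'
import numpy as np, cv2
from station import telemetry, optics, finder
from scipy.spatial.transform import Rotation as R
def ray(c,uv,T=None):
    k=optics.calibration(c); T=k["T"] if T is None else T
    d=np.array([(uv[0]-k["cx"])/k["fx"],(uv[1]-k["cy"])/k["fy"],1.0]); T=np.array(T)
    d=T[:3,:3]@d; return T[:3,3],d/np.linalg.norm(d)
def tri(rays):
    A=np.zeros((3,3));b=np.zeros(3)
    for o,d in rays:
        P=np.eye(3)-np.outer(d,d);A+=P;b+=P@o
    x=np.linalg.solve(A,b); return x,[np.linalg.norm((np.eye(3)-np.outer(d,d))@(x-o)) for o,d in rays]
def onz(c,uv,z,T=None):
    o,d=ray(c,uv,T); return o+d*(z-o[2])/d[2]
def wristT():
    s=telemetry.get_state(); M=np.eye(4); M[:3,:3]=R.from_euler('xyz',s["ee_rot"]).as_matrix(); M[:3,3]=s["eef_pos"]
    return M@optics.calibration("wrist")["mount"]
def crop(src,dst,x0,y0,x1,y1,f):
    im=cv2.imread(src)[y0:y1,x0:x1]; cv2.imwrite(dst,cv2.resize(im,None,fx=f,fy=f,interpolation=cv2.INTER_CUBIC))
E
python3 - <<'E'
from h import *
P=[((223,185),(240,254)),((262,177),(263,222)),((231,224),(280,270)),((270,215),(301,237))]
for a,b in P: print(np.round(tri([ray("top",a),ray("side",b)])[0],4),tri([ray("top",a),ray("side",b)])[1], onz("top",a,.078))
for uv in [(341,165),(421,167),(417,244),(339,240)]: print("bin rim",onz("top",uv,.065))
print("mug",onz("top",(302,124),.09),"jar",onz("top",(353,128),.08))
print("wrench",onz("top",(310,260),0),"spare",onz("top",(390,282),.02),"pink",onz("top",(245,140),.07))
crop("pics/top0.png","pics/topc.png",180,120,320,260,5)
crop("pics/side0.png","pics/sidec.png",170,180,330,310,5)
E
```

```text
[0.593  0.2382 0.0766] [np.float64(0.0030988987581743906), np.float64(0.0030988987581744266)] [0.59533493 0.23979448 0.078     ]
[0.6182 0.1297 0.0795] [np.float64(0.0010479491137865297), np.float64(0.0010479491137864027)] [0.61938849 0.13048272 0.078     ]
[0.4844 0.2123 0.0803] [np.float64(0.0013946327508621865), np.float64(0.0013946327508621808)] [0.48575525 0.21352226 0.078     ]
[0.5113 0.1047 0.0784] [np.float64(0.001061255272891857), np.float64(0.0010612552728918386)] [0.51225799 0.10531909 0.078     ]
bin rim [ 0.65881569 -0.09233924  0.065     ]
bin rim [ 0.65556377 -0.31971685  0.065     ]
bin rim [ 0.43722612 -0.30581099  0.065     ]
bin rim [ 0.44555304 -0.08819827  0.065     ]
mug [0.77022477 0.01971976 0.09      ] jar [ 0.76298322 -0.12499093  0.08      ]
wrench [ 0.38794508 -0.00646591  0.        ] spare [ 0.32873807 -0.23711024  0.02      ] pink [0.72747719 0.18309161 0.07      ]
```

View pics/topc.png

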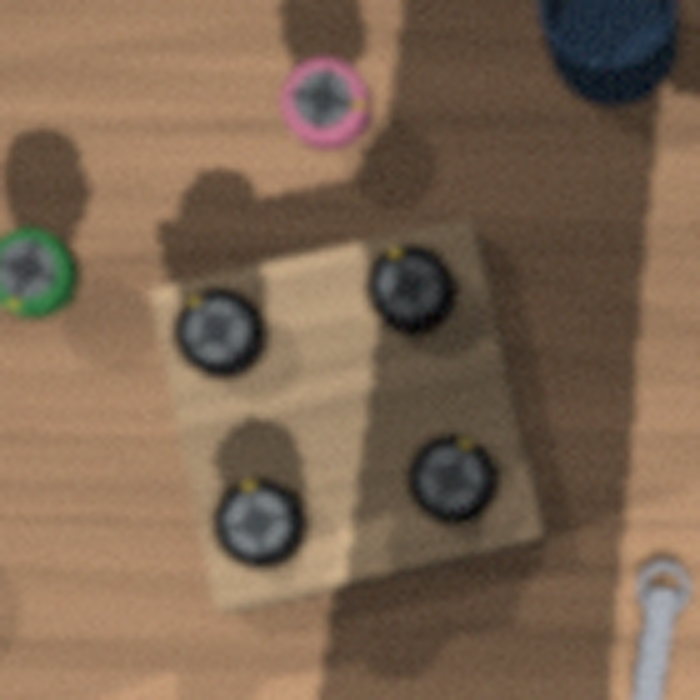

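View pics/sidec.png

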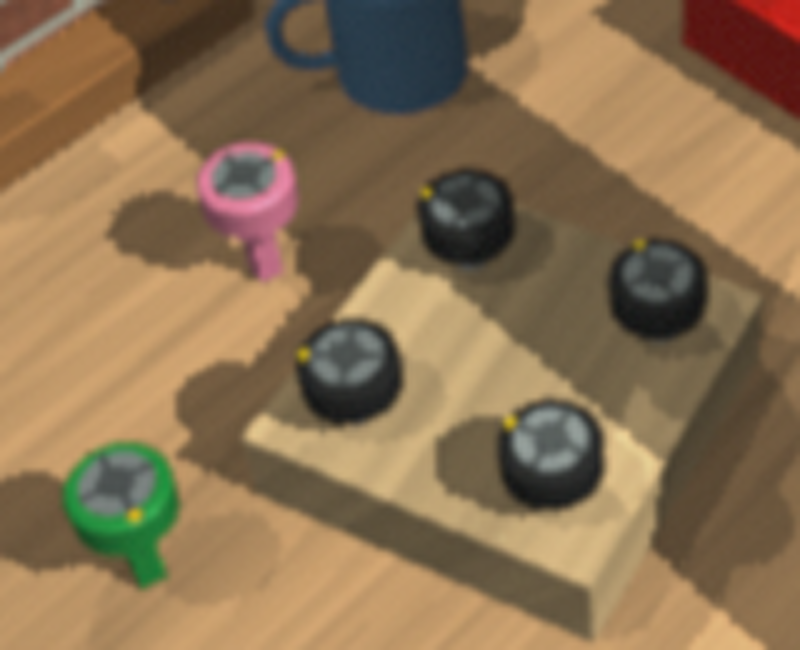

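```bash
cat >> h.py <<'E'
def go(x,y,z,jaw=None):
    """deltas in tool frame units to target TCP pos; jaw=desired direction (rad, mod pi) of tool z"""
    s=telemetry.get_state(); M=R.from_euler('xyz',s["ee_rot"]).as_matrix(); p=np.array(s["eef_pos"])
    d=M.T@(np.array([x,y,z])-p)/.025
    print("t",round(s["t"],2),"pos",np.round(p,4),"q",np.round(s["q"],2),"F",np.round(s["force"],1),"M",np.round(s["moment"],2),"w",round(s["width"],4))
    print("jaw dir deg",np.round(np.degrees(np.arctan2(M[1,2],M[0,2])),1),"ydir",np.round(M[:,1],2),"units tx,ty,tz",np.round(d,2))
    dn=np.cross(M[:,0],[0,0,-1]); print("tilt fix (tool units)",np.round(M.T@dn/np.radians(6),3))
E
python3 - <<'E'
from h import *
go(.5525,.13,.405)
E
```

```text
t 0.5 pos [ 0.1622 -0.6552  0.4046] q [-1.04  0.36  0.01  0.   -1.22 -0.29] F [-0.4  0.3 -0. ] M [ 0.01  0.08 -0.02] w 0.0874
jaw dir deg 103.9 ydir [-0.97 -0.24  0.  ] units tx,ty,tz [-1.000e-02 -2.270e+01  2.673e+01]
tilt fix (tool units) [-0.  0. -0.]
```

Call:
{"method": "play_rows", "body": {
  "steps": [
    {"gripper": 1,"ty": -0.8,"tz": 0.95},
    {"ty": -0.8,"tz": 0.95},
    {"ty": -0.8,"tz": 0.95},
    {"ty": -0.8,"tz": 0.95},
    {"ty": -0.8,"tz": 0.95},
    {"ty": -0.8,"tz": 0.95},
    {"ty": -0.8,"tz": 0.95},
    {"ty": -0.8,"tz": 0.95},
    {"ty": -0.8,"tz": 0.95},
    {"ty": -0.8,"tz": 0.95},
    {"ty": -0.8,"tz": 0.95},
    {"ty": -0.8,"tz": 0.95},
    {"ty": -0.8,"tz": 0.95},
    {"ty": -0.8,"tz": 0.95}
  ]
}}

```text
invalid input
```

```bash
python3 - <<'E'
from h import *
go(.5,.15,.405)
E
```

```text
t 0.5 pos [ 0.1622 -0.6552  0.4046] q [-1.04  0.36  0.01  0.   -1.22 -0.29] F [-0.4  0.3 -0. ] M [ 0.01  0.08 -0.02] w 0.0874
jaw dir deg 103.9 ydir [-0.97 -0.24  0.  ] units tx,ty,tz [-1.000e-02 -2.086e+01  2.802e+01]
tilt fix (tool units) [-0.  0. -0.]
```

Call:
{"method": "play_rows", "body": {
  "newtons": 20,
  "steps": [
    {"gripper": 1,"tx": 0,"ty": -0.75,"tz": 0.95,"ax": 0,"ay": 0,"az": 0},
    {"gripper": 1,"tx": 0,"ty": -0.75,"tz": 0.95,"ax": 0,"ay": 0,"az": 0},
    {"gripper": 1,"tx": 0,"ty": -0.75,"tz": 0.95,"ax": 0,"ay": 0,"az": 0},
    {"gripper": 1,"tx": 0,"ty": -0.75,"tz": 0.95,"ax": 0,"ay": 0,"az": 0},
    {"gripper": 1,"tx": 0,"ty": -0.75,"tz": 0.95,"ax": 0,"ay": 0,"az": 0},
    {"gripper": 1,"tx": 0,"ty": -0.75,"tz": 0.95,"ax": 0,"ay": 0,"az": 0},
    {"gripper": 1,"tx": 0,"ty": -0.75,"tz": 0.95,"ax": 0,"ay": 0,"az": 0},
    {"gripper": 1,"tx": 0,"ty": -0.75,"tz": 0.95,"ax": 0,"ay": 0,"az": 0},
    {"gripper": 1,"tx": 0,"ty": -0.75,"tz": 0.95,"ax": 0,"ay": 0,"az": 0},
    {"gripper": 1,"tx": 0,"ty": -0.75,"tz": 0.95,"ax": 0,"ay": 0,"az": 0},
    {"gripper": 1,"tx": 0,"ty": -0.75,"tz": 0.95,"ax": 0,"ay": 0,"az": 0},
    {"gripper": 1,"tx": 0,"ty": -0.75,"tz": 0.95,"ax": 0,"ay": 0,"az": 0},
    {"gripper": 1,"tx": 0,"ty": -0.75,"tz": 0.95,"ax": 0,"ay": 0,"az": 0},
    {"gripper": 1,"tx": 0,"ty": -0.75,"tz": 0.95,"ax": 0,"ay": 0,"az": 0}
  ]
}}

```text
t: 1.67
eef_pos: [0.3373, -0.268, 0.405]
ee_rot: [-2.044, 1.57, -0.231]
force: [0.6, 0.1, -0.5]
width: 0.0878
```

```bash
python3 - <<'E'
from h import *
go(.5,.15,.405)
E
```

```text
t 1.67 pos [ 0.3373 -0.268   0.405 ] q [-0.21 -0.06 -0.49  0.   -1.14 -1.12] F [ 0.6  0.1 -0.5] M [-0.01 -0.12 -0.03] w 0.0878
jaw dir deg 103.9 ydir [-0.97 -0.24 -0.  ] units tx,ty,tz [  0.   -10.34  14.66]
tilt fix (tool units) [ 0.    -0.004  0.009]
```

Call:
{"method": "play_rows", "body": {
  "steps": [
    {"gripper": 1,"tx": 0,"ty": -0.7,"tz": 1,"ax": 0,"ay": 0,"az": 0},
    {"gripper": 1,"tx": 0,"ty": -0.7,"tz": 1,"ax": 0,"ay": 0,"az": 0},
    {"gripper": 1,"tx": 0,"ty": -0.7,"tz": 1,"ax": 0,"ay": 0,"az": 0},
    {"gripper": 1,"tx": 0,"ty": -0.7,"tz": 1,"ax": 0,"ay": 0,"az": 0},
    {"gripper": 1,"tx": 0,"ty": -0.7,"tz": 1,"ax": 0,"ay": 0,"az": 0},
    {"gripper": 1,"tx": 0,"ty": -0.7,"tz": 1,"ax": 0,"ay": 0,"az": 0},
    {"gripper": 1,"tx": 0,"ty": -0.7,"tz": 1,"ax": 0,"ay": 0,"az": 0},
    {"gripper": 1,"tx": 0,"ty": -0.7,"tz": 1,"ax": 0,"ay": 0,"az": 0},
    {"gripper": 1,"tx": 0,"ty": -0.7,"tz": 1,"ax": 0,"ay": 0,"az": 0},
    {"gripper": 1,"tx": 0,"ty": -0.7,"tz": 1,"ax": 0,"ay": 0,"az": 0},
    {"gripper": 1,"tx": 0,"ty": -0.7,"tz": 1,"ax": 0,"ay": 0,"az": 0},
    {"gripper": 1,"tx": 0,"ty": -0.7,"tz": 1,"ax": 0,"ay": 0,"az": 0},
    {"gripper": 1,"tx": 0,"ty": -0.7,"tz": 1,"ax": 0,"ay": 0,"az": 0},
    {"gripper": 1,"tx": 0,"ty": -0.7,"tz": 1,"ax": 0,"ay": 0,"az": 0},
    {"gripper": 1,"tx": 0,"ty": 0,"tz": 0,"ax": 0,"ay": 0,"az": 0}
  ]
}}

```text
t: 2.92
eef_pos: [0.4925, 0.1332, 0.4045]
ee_rot: [-1.507, 1.57, 0.309]
force: [0.1, 0.3, 0.8]
width: 0.0876
```

```bash
python3 - <<'E'
from h import *
go(.5,.15,.405)
T=wristT(); im=optics.grab_frame("wrist"); cv2.imwrite("pics/w1.png",im[:,:,::-1])
np.save("T1.npy",T)
for r in finder.pinpoint("wheel_a_hub","wrist"):
    rc=r["location"]; print(np.round(rc,1),round(r["confidence"],2),np.round(onz("wrist",rc[::-1],.078,T),4))
E
```

```text
t 2.92 pos [0.4925 0.1332 0.4045] q [ 0.65  0.09 -0.35  0.   -1.14 -1.98] F [0.1 0.3 0.8] M [-0.03 -0.07  0.  ] w 0.0876
jaw dir deg 104.0 ydir [-0.97 -0.24 -0.  ] units tx,ty,tz [-0.02 -0.45  0.58]
tilt fix (tool units) [0.    0.001 0.01 ]
[291.4 382.5] 0.9 [0.5914 0.2377 0.078 ]
```

View pics/w1.png

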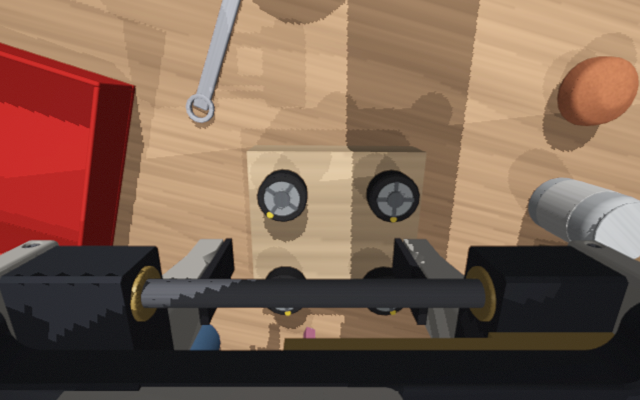

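The wrist view shows wheel D at (283,198) and wheel C at (395,199). A and B are behind the jaws at (383,290) and (286,290). The block edges line up with the jaws.

```bash
python3 - <<'E'
from h import *
T=np.load("T1.npy")
g=cv2.cvtColor(cv2.imread("pics/w1.png"),cv2.COLOR_BGR2GRAY)
tp={'D':(270.4,215.2),'C':(231.6,224)}; sd={'D':(301.5,236.5),'C':(280,269)}
for n,uv in (("D",(283,198)),("C",(395,199)),("A",(383,290)),("B",(286,290))):
    print(n,np.round(onz("wrist",uv,.088,T),4))
for n,uv in (("D",(283,198)),("C",(395,199))):
    print("tri",n,tri([ray("wrist",uv,T),ray("top",tp[n]),ray("side",sd[n])]))
crop("pics/w1.png","pics/w1c.png",240,150,440,320,4)
for uv in [(248,153),(426,153)]: print("blk",onz("wrist",uv,.05,T))
E
```

```text
D [0.5087 0.1066 0.088 ]
C [0.483  0.2135 0.088 ]
A [0.5838 0.2336 0.088 ]
B [0.6092 0.1321 0.088 ]
tri D (array([0.5105522 , 0.10466706, 0.0807479 ]), [np.float64(0.0018597228864289123), np.float64(0.0012172130471235498), np.float64(0.0016978031491979497)])
tri C (array([0.48386148, 0.21217887, 0.08518394]), [np.float64(0.002217364854289477), np.float64(0.0022754003277881776), np.float64(0.00123831242220582)])
blk [0.48114429 0.05907974 0.05      ]
blk [0.43535124 0.24205404 0.05      ]
```

View pics/w1c.png

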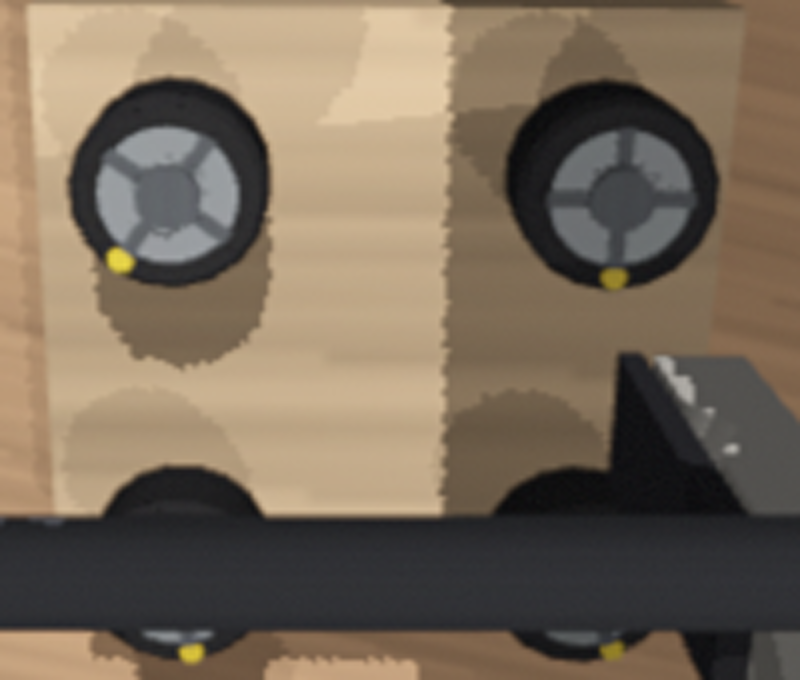

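Block yaw is about 14°. I get D≈(.5105,.1055), C≈(.484,.213), B≈(.618,.132) and A≈(.592,.239), with hubs at about 0.08 m. I'll try D first, starting with the descent.

Call:
{"method": "play_rows", "body": {
  "newtons": 15,
  "steps": [
    {"gripper": 1,"tx": 0.5,"ty": -0.22,"tz": -0.62,"ax": 0,"ay": 0,"az": 0},
    {"gripper": 1,"tx": 0.5,"ty": -0.21,"tz": -0.63,"ax": 0,"ay": 0,"az": 0},
    {"gripper": 1,"tx": 0.8,"ty": 0,"tz": 0,"ax": 0,"ay": 0,"az": 0},
    {"gripper": 1,"tx": 0.8,"ty": 0,"tz": 0,"ax": 0,"ay": 0,"az": 0},
    {"gripper": 1,"tx": 0.8,"ty": 0,"tz": 0,"ax": 0,"ay": 0,"az": 0},
    {"gripper": 1,"tx": 0,"ty": 0,"tz": 0,"ax": 0,"ay": 0,"az": 0}
  ]
}}

```text
t: 3.52
eef_pos: [0.5071, 0.0998, 0.3164]
ee_rot: [1.703, 1.565, -2.769]
force: [-0.1, -0.1, 0.6]
width: 0.0878
```

```bash
cat > look.py <<'E'
import sys; from h import *
n=sys.argv[1]; go(.5105,.1055,.239)
T=wristT(); im=optics.grab_frame("wrist"); cv2.imwrite(f"pics/{n}.png",im[:,:,::-1]); np.save(f"T_{n}.npy",T)
E
python3 look.py w2
```

```text
t 3.52 pos [0.5071 0.0998 0.3164] q [ 0.57  0.18 -0.45 -0.   -0.94 -1.9 ] F [-0.1 -0.1  0.6] M [0.01 0.18 0.03] w 0.0878
jaw dir deg 103.8 ydir [-0.97 -0.24  0.01] units tx,ty,tz [ 3.1  -0.2   0.19]
tilt fix (tool units) [ 0.    -0.007 -0.054]
```

View pics/w2.png

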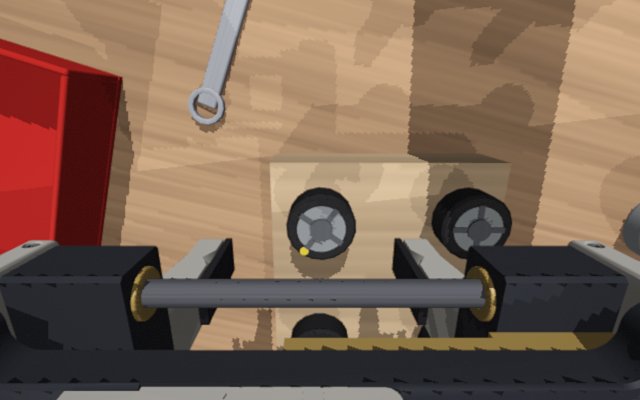

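Call:
{"method": "play_rows", "body": {
  "steps": [
    {"gripper": 1,"tx": 0.7,"ty": -0.2,"tz": 0.2,"ax": 0,"ay": 0,"az": 0},
    {"gripper": 1,"tx": 0,"ty": 0,"tz": 0,"ax": 0,"ay": 0,"az": 0},
    {"gripper": 1,"tx": 0,"ty": 0,"tz": 0,"ax": 0,"ay": 0,"az": 0}
  ]
}}

```text
t: 3.82
eef_pos: [0.5124, 0.1074, 0.303]
ee_rot: [2.917, 1.571, -1.552]
force: [0.2, 0.5, 1.0]
width: 0.0876
```

```bash
python3 look.py w3; python3 - <<'E'
from h import *
T1=np.load("T1.npy");T2=np.load("T_w2.npy")
print(tri([ray("wrist",(283,198),T1),ray("wrist",(321,230),T2)]))
print(onz("wrist",(321,230),.09,T2), "C",onz("wrist",(480,229),.09,T2))
crop("pics/w3.png","pics/w3c.png",240,120,560,330,2.5)
E
```

```text
t 3.82 pos [0.5124 0.1074 0.303 ] q [ 0.58  0.2  -0.46  0.   -0.91 -1.91] F [0.2 0.5 1. ] M [-0.04 -0.03  0.02] w 0.0876
jaw dir deg 103.9 ydir [-0.97 -0.24  0.  ] units tx,ty,tz [ 2.56  0.09 -0.06]
tilt fix (tool units) [ 0.    -0.002 -0.001]
(array([0.50931943, 0.10627156, 0.08853341]), [np.float64(0.0008494985892334591), np.float64(0.0008494985892334617)])
[0.50956572 0.10575403 0.09      ] C [0.48209015 0.21432627 0.09      ]
```

View pics/w3c.png

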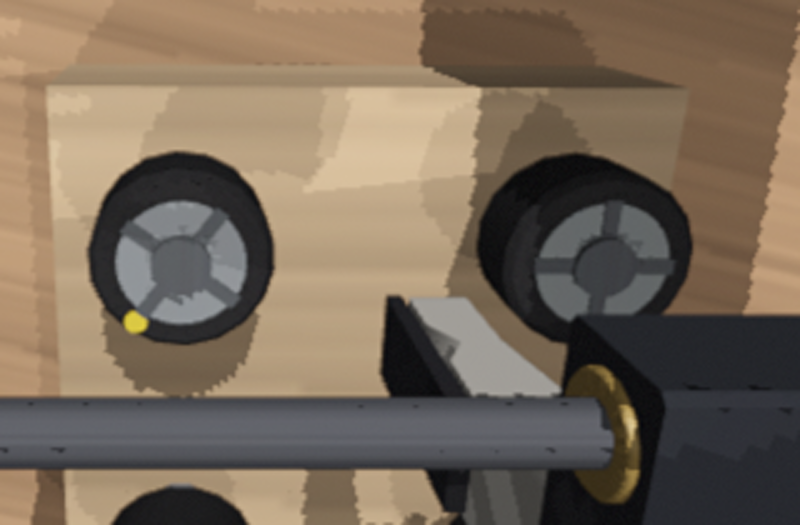

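D's hub top triangulates to (.509,.106,.0885), and it is centred between the jaws at column 312. Next: descend and grip lightly.

Call:
{"method": "play_rows", "body": {
  "steps": [
    {"gripper": 1,"tx": 0.8,"ty": 0.1,"tz": -0.03,"ax": 0,"ay": 0,"az": 0},
    {"gripper": 1,"tx": 0.8,"ty": 0,"tz": 0,"ax": 0,"ay": 0,"az": 0},
    {"gripper": 1,"tx": 0.8,"ty": 0,"tz": 0,"ax": 0,"ay": 0,"az": 0},
    {"gripper": 1,"tx": 0.1,"ty": 0,"tz": 0,"ax": 0,"ay": 0,"az": 0},
    {"gripper": 1,"tx": 0,"ty": 0,"tz": 0,"ax": 0,"ay": 0,"az": 0},
    {"gripper": 1,"tx": 0,"ty": 0,"tz": 0,"ax": 0,"ay": 0,"az": 0}
  ]
}}

```text
t: 4.37
eef_pos: [0.5107, 0.1065, 0.2411]
ee_rot: [-1.537, 1.569, 0.277]
force: [1.2, -0.2, 0.1]
width: 0.0876
```

```bash
python3 look.py w4
```

```text
t 4.37 pos [0.5107 0.1065 0.2411] q [ 0.58  0.28 -0.53  0.   -0.76 -1.91] F [ 1.2 -0.2  0.1] M [ 0.05 -0.03  0.02] w 0.0876
jaw dir deg 103.9 ydir [-0.97 -0.24 -0.  ] units tx,ty,tz [ 0.08  0.02 -0.04]
tilt fix (tool units) [-0.     0.     0.013]
```

View pics/w4.png

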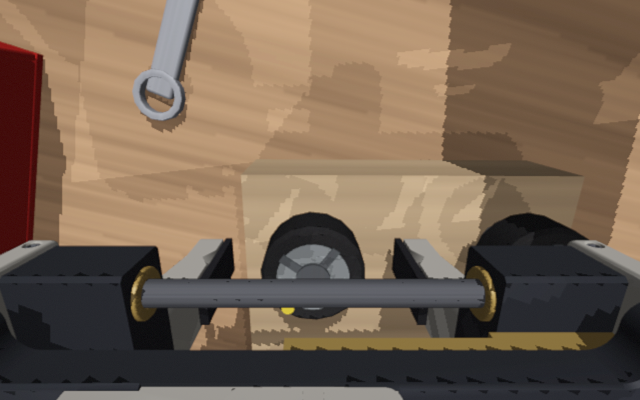

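Wheel D, at (312,272), sits centrally between the fingers. Closing.

Call:
{"method": "play_rows", "body": {
  "newtons": 15,
  "steps": [
    {"gripper": 0.5,"tx": 0,"ty": 0,"tz": 0,"ax": 0,"ay": 0,"az": 0},
    {"gripper": 0.5,"tx": 0,"ty": 0,"tz": 0,"ax": 0,"ay": 0,"az": 0},
    {"gripper": 0.5,"tx": 0,"ty": 0,"tz": 0,"ax": 0,"ay": 0,"az": 0},
    {"gripper": 0.5,"tx": 0,"ty": 0,"tz": 0,"ax": 0,"ay": 0,"az": 0},
    {"gripper": 0.5,"tx": 0,"ty": 0,"tz": 0,"ax": 0,"ay": 0,"az": 0}
  ]
}}

```text
t: 4.83
eef_pos: [0.5102, 0.1063, 0.2399]
ee_rot: [-1.29, 1.57, 0.524]
force: [0.4, 0.2, -0.1]
width: 0.0598
```

```bash
python3 look.py w5
```

```text
t 4.83 pos [0.5102 0.1063 0.2399] q [ 0.58  0.28 -0.53  0.   -0.76 -1.91] F [ 0.4  0.2 -0.1] M [ 0.02 -0.    0.04] w 0.0598
jaw dir deg 103.9 ydir [-0.97 -0.24 -0.  ] units tx,ty,tz [ 0.04 -0.   -0.03]
tilt fix (tool units) [-0.     0.001  0.004]
```

Call:
{"method": "play_rows", "body": {
  "newtons": 15,
  "steps": [
    {"gripper": 0.4,"tx": 0,"ty": 0,"tz": 0,"ax": 0,"ay": 0,"az": 0},
    {"gripper": 0.4,"tx": 0,"ty": 0,"tz": 0,"ax": 0,"ay": 0,"az": 0},
    {"gripper": 0.4,"tx": 0,"ty": 0,"tz": 0,"ax": 0,"ay": 0,"az": 0},
    {"gripper": 0.4,"tx": 0,"ty": 0,"tz": 0,"ax": 0,"ay": 0,"az": 0},
    {"gripper": 0.4,"tx": 0,"ty": 0,"tz": 0,"ax": 0,"ay": 0,"az": 0}
  ]
}}

```text
t: 5.3
eef_pos: [0.5101, 0.1063, 0.2397]
ee_rot: [2.18, 1.571, -2.289]
force: [0.1, 0.7, 1.2]
width: 0.0492
```

```bash
python3 look.py w6
```

```text
t 5.3 pos [0.5101 0.1063 0.2397] q [ 0.58  0.28 -0.53  0.   -0.76 -1.91] F [0.1 0.7 1.2] M [-0.15  0.09 -0.  ] w 0.0492
jaw dir deg 103.9 ydir [-0.97 -0.24  0.  ] units tx,ty,tz [ 0.03 -0.01 -0.03]
tilt fix (tool units) [-0.    -0.    -0.001]
```

View pics/w6.png

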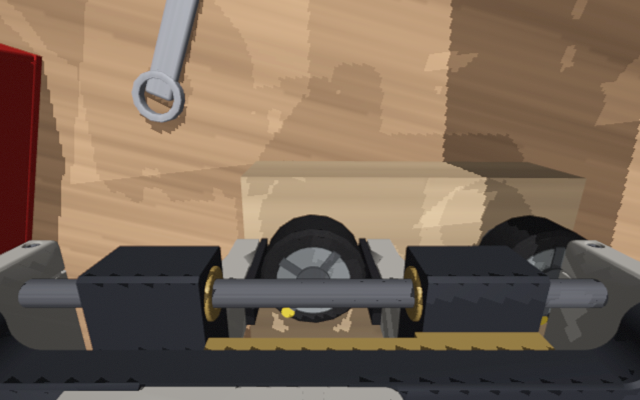

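Call:
{"method": "play_rows", "body": {
  "steps": [
    {"gripper": 0.4,"tx": 0,"ty": 0,"tz": 0,"ax": 0.7,"ay": 0,"az": 0},
    {"gripper": 0.4,"tx": 0,"ty": 0,"tz": 0,"ax": 0.7,"ay": 0,"az": 0},
    {"gripper": 0.4,"tx": 0,"ty": 0,"tz": 0,"ax": 0.7,"ay": 0,"az": 0},
    {"gripper": 0.4,"tx": 0,"ty": 0,"tz": 0,"ax": 0,"ay": 0,"az": 0}
  ]
}}

```text
t: 5.68
eef_pos: [0.5102, 0.1062, 0.2397]
ee_rot: [3.007, 1.571, -1.686]
force: [0.1, -0.6, 2.5]
width: 0.0493
```

```bash
cat > st.py <<'E'
from h import *
go(.5105,.1055,.239)
E
python3 st.py
```

```text
t 5.68 pos [0.5102 0.1062 0.2397] q [ 0.58  0.28 -0.53  0.   -0.76 -2.13] F [ 0.1 -0.6  2.5] M [-0.44  0.04 -0.  ] w 0.0493
jaw dir deg 91.1 ydir [-1.   -0.02  0.  ] units tx,ty,tz [ 0.03 -0.01 -0.03]
tilt fix (tool units) [-0.    -0.001 -0.   ]
```

Call:
{"method": "play_rows", "body": {
  "steps": [
    {"gripper": 0.4,"tx": 0,"ty": 0,"tz": 0,"ax": -0.8,"ay": 0,"az": 0},
    {"gripper": 0.4,"tx": 0,"ty": 0,"tz": 0,"ax": -0.8,"ay": 0,"az": 0},
    {"gripper": 0.4,"tx": 0,"ty": 0,"tz": 0,"ax": -0.8,"ay": 0,"az": 0},
    {"gripper": 0.4,"tx": 0,"ty": 0,"tz": 0,"ax": -0.8,"ay": 0,"az": 0},
    {"gripper": 0.4,"tx": 0,"ty": 0,"tz": 0,"ax": -0.8,"ay": 0,"az": 0}
  ]
}}

```text
t: 6.1
eef_pos: [0.5101, 0.1064, 0.2397]
ee_rot: [-0.447, 1.571, 1.573]
force: [-1.7, -0.5, 1.1]
width: 0.0494
```

```bash
python3 st.py
```

```text
t 6.1 pos [0.5101 0.1064 0.2397] q [ 0.58  0.28 -0.53 -0.   -0.76 -1.7 ] F [-1.7 -0.5  1.1] M [ 0.25  0.33 -0.03] w 0.0494
jaw dir deg 115.7 ydir [-0.9  -0.43 -0.  ] units tx,ty,tz [ 0.03  0.   -0.04]
tilt fix (tool units) [-0.     0.002  0.001]
```

Call:
{"method": "play_rows", "body": {
  "steps": [
    {"gripper": 0.4,"tx": 0,"ty": 0,"tz": 0,"ax": -0.8,"ay": 0,"az": 0},
    {"gripper": 0.4,"tx": 0,"ty": 0,"tz": 0,"ax": -0.8,"ay": 0,"az": 0},
    {"gripper": 0.4,"tx": 0,"ty": 0,"tz": 0,"ax": -0.8,"ay": 0,"az": 0},
    {"gripper": 0.4,"tx": 0,"ty": 0,"tz": 0,"ax": -0.8,"ay": 0,"az": 0}
  ]
}}

```text
t: 6.43
eef_pos: [0.5101, 0.1065, 0.2397]
ee_rot: [-0.844, 1.57, 1.51]
force: [-1.0, 2.2, 3.1]
width: 0.0492
```

```bash
python3 st.py
```

```text
t 6.43 pos [0.5101 0.1065 0.2397] q [ 0.58  0.28 -0.53 -0.   -0.76 -1.37] F [-1.   2.2  3.1] M [ 0.41  0.44 -0.05] w 0.0492
jaw dir deg 134.9 ydir [-0.71 -0.71 -0.  ] units tx,ty,tz [ 0.03  0.02 -0.04]
tilt fix (tool units) [0.    0.002 0.002]
```

Call:
{"method": "play_rows", "body": {
  "steps": [
    {"gripper": 0.4,"tx": 0,"ty": 0,"tz": 0,"ax": -0.8,"ay": 0,"az": 0},
    {"gripper": 0.4,"tx": 0,"ty": 0,"tz": 0,"ax": -0.8,"ay": 0,"az": 0},
    {"gripper": 0.4,"tx": 0,"ty": 0,"tz": 0,"ax": -0.8,"ay": 0,"az": 0}
  ]
}}

```text
t: 6.68
eef_pos: [0.51, 0.1065, 0.2397]
ee_rot: [-0.783, 1.57, 1.823]
force: [-1.7, 0.5, 2.5]
width: 0.0495
```

```bash
python3 look.py w7
```

```text
t 6.68 pos [0.51   0.1065 0.2397] q [ 0.58  0.28 -0.53 -0.   -0.76 -1.12] F [-1.7  0.5  2.5] M [0.43 0.6  0.  ] w 0.0495
jaw dir deg 149.3 ydir [-0.51 -0.86 -0.  ] units tx,ty,tz [ 0.03  0.02 -0.04]
tilt fix (tool units) [0.    0.002 0.002]
```

Call:
{"method": "play_rows", "body": {
  "steps": [
    {"gripper": 0.4,"tx": 0,"ty": 0,"tz": 0,"ax": -0.8,"ay": 0,"az": 0},
    {"gripper": 0.4,"tx": 0,"ty": 0,"tz": 0,"ax": -0.8,"ay": 0,"az": 0},
    {"gripper": 0.4,"tx": 0,"ty": 0,"tz": 0,"ax": -0.8,"ay": 0,"az": 0}
  ]
}}

```text
t: 6.98
eef_pos: [0.51, 0.1065, 0.2397]
ee_rot: [-0.755, 1.57, 2.099]
force: [-2.3, 0.6, 2.0]
width: 0.0492
```

```bash
python3 look.py w8
```

```text
t 6.98 pos [0.51   0.1065 0.2397] q [ 0.58  0.28 -0.53 -0.   -0.76 -0.87] F [-2.3  0.6  2. ] M [ 0.51  0.7  -0.04] w 0.0492
jaw dir deg 163.5 ydir [-0.28 -0.96 -0.  ] units tx,ty,tz [ 0.03  0.03 -0.03]
tilt fix (tool units) [-0.     0.002  0.002]
```

View pics/w8.png

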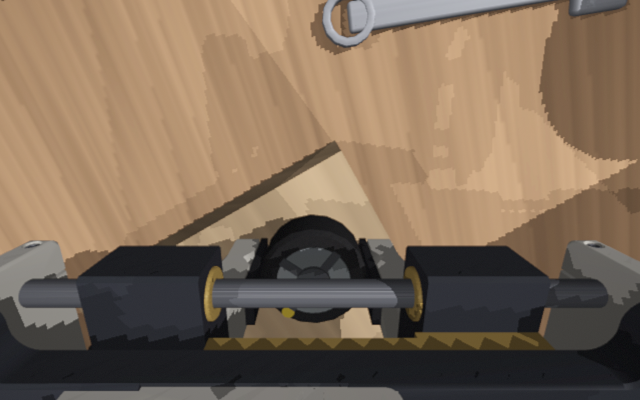

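D turned 1.28 rad with its dot staying put relative to the jaws (287,312) and |Mz|≤0.05, so D runs free. Releasing and lifting.

Call:
{"method": "play_rows", "body": {
  "steps": [
    {"gripper": 0.9,"tx": 0,"ty": 0,"tz": 0,"ax": 0,"ay": 0,"az": 0},
    {"gripper": 0.9,"tx": 0,"ty": 0,"tz": 0,"ax": 0,"ay": 0,"az": 0},
    {"gripper": 0.9,"tx": 0,"ty": 0,"tz": 0,"ax": 0,"ay": 0,"az": 0},
    {"gripper": 1,"tx": -0.8,"ty": 0,"tz": 0,"ax": 0,"ay": 0,"az": 0},
    {"gripper": 1,"tx": -0.8,"ty": 0,"tz": 0,"ax": 0,"ay": 0,"az": 0},
    {"gripper": 1,"tx": -0.9,"ty": 0,"tz": 0,"ax": 0,"ay": 0,"az": 0},
    {"gripper": 1,"tx": 0,"ty": 0,"tz": 0,"ax": 0,"ay": 0,"az": 0}
  ]
}}

```text
t: 7.62
eef_pos: [0.5114, 0.1068, 0.3062]
ee_rot: [-2.471, 1.565, 0.378]
force: [-0.1, 1.0, 0.4]
width: 0.0862
```

```bash
python3 - <<'E'
from h import *
go(.483,.2135,.303)
E
```

```text
t 7.62 pos [0.5114 0.1068 0.3062] q [ 0.58  0.2  -0.46  0.   -0.91 -0.88] F [-0.1  1.   0.4] M [ 0.16 -0.09 -0.01] w 0.0862
jaw dir deg 163.3 ydir [-0.29 -0.96 -0.  ] units tx,ty,tz [ 0.13 -3.76  2.32]
tilt fix (tool units) [-0.    -0.046  0.036]
```

Call:
{"method": "play_rows", "body": {
  "steps": [
    {"gripper": 1,"tx": 0,"ty": -0.75,"tz": 0.46,"ax": 0,"ay": 0,"az": 0},
    {"gripper": 1,"tx": 0,"ty": -0.75,"tz": 0.46,"ax": 0,"ay": 0,"az": 0},
    {"gripper": 1,"tx": 0,"ty": -0.75,"tz": 0.46,"ax": 0,"ay": 0,"az": 0},
    {"gripper": 1,"tx": 0,"ty": -0.75,"tz": 0.46,"ax": 0,"ay": 0,"az": 0},
    {"gripper": 1,"tx": 0,"ty": -0.75,"tz": 0.46,"ax": 0,"ay": 0,"az": 0},
    {"gripper": 1,"tx": 0,"ty": 0,"tz": 0,"ax": 0,"ay": 0,"az": 0},
    {"gripper": 1,"tx": 0,"ty": 0,"tz": 0,"ax": 0,"ay": 0,"az": 0}
  ]
}}

```text
t: 8.2
eef_pos: [0.4817, 0.2134, 0.3018]
ee_rot: [0.986, 1.57, -2.446]
force: [0.0, 0.5, -0.9]
width: 0.0877
```

```bash
python3 look.py w9; python3 - <<'E'
from h import *
go(.483,.2135,.240)
E
```

```text
t 8.2 pos [0.4817 0.2134 0.3018] q [ 0.79  0.21 -0.45 -0.   -0.91 -1.08] F [ 0.   0.5 -0.9] M [-0.04  0.06  0.04] w 0.0877
jaw dir deg 163.3 ydir [-0.29 -0.96  0.  ] units tx,ty,tz [ 2.51  3.81 -2.34]
tilt fix (tool units) [-0.     0.002 -0.002]
t 8.25 pos [0.4818 0.2128 0.3018] q [ 0.79  0.21 -0.45 -0.   -0.91 -1.08] F [-0.1  0.4 -0.5] M [ 0.01  0.08 -0.03] w 0.0875
jaw dir deg 163.3 ydir [-0.29 -0.96  0.  ] units tx,ty,tz [ 2.47 -0.04 -0.04]
tilt fix (tool units) [ 0.     0.003 -0.004]
```

View pics/w9.png

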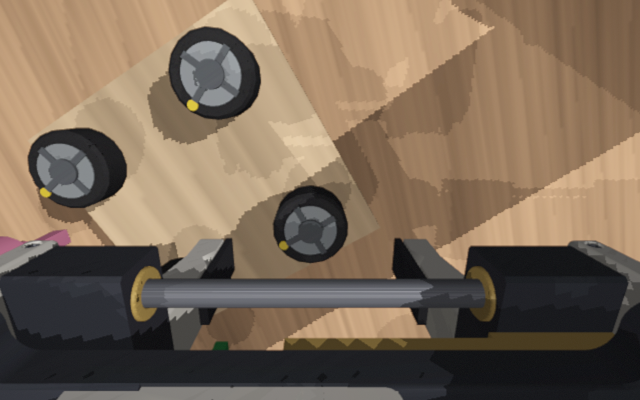

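```bash
python3 - <<'E'
from h import *
T=np.load("T_w9.npy")
for n,uv in (("C",(310,230)),("D",(210,72)),("B",(64,171))): print(n,onz("wrist",uv,.089,T))
go(*(onz("wrist",(310,230),.089,T)[:2]),.240)
E
```

```text
C [0.48257957 0.21271729 0.089     ]
D [0.5090579  0.10363452 0.089     ]
B [0.61790588 0.13094364 0.089     ]
t 8.25 pos [0.4818 0.2128 0.3018] q [ 0.79  0.21 -0.45 -0.   -0.91 -1.08] F [-0.1  0.4 -0.5] M [ 0.01  0.08 -0.03] w 0.0875
jaw dir deg 163.3 ydir [-0.29 -0.96  0.  ] units tx,ty,tz [ 2.47 -0.01 -0.03]
tilt fix (tool units) [ 0.     0.003 -0.004]
```

Wheel C is at (310,230) and is at (.4826,.2127), almost exactly under the grasp. Descend and close.

Call:
{"method": "play_rows", "body": {
  "newtons": 15,
  "steps": [
    {"gripper": 1,"tx": 0.8,"ty": 0,"tz": -0.02,"ax": 0,"ay": 0,"az": 0},
    {"gripper": 1,"tx": 0.8,"ty": 0,"tz": 0,"ax": 0,"ay": 0,"az": 0},
    {"gripper": 1,"tx": 0.85,"ty": 0,"tz": 0,"ax": 0,"ay": 0,"az": 0},
    {"gripper": 0.6,"tx": 0,"ty": 0,"tz": 0,"ax": 0,"ay": 0,"az": 0},
    {"gripper": 0.5,"tx": 0,"ty": 0,"tz": 0,"ax": 0,"ay": 0,"az": 0},
    {"gripper": 0.4,"tx": 0,"ty": 0,"tz": 0,"ax": 0,"ay": 0,"az": 0},
    {"gripper": 0.4,"tx": 0,"ty": 0,"tz": 0,"ax": 0,"ay": 0,"az": 0},
    {"gripper": 0.4,"tx": 0,"ty": 0,"tz": 0,"ax": 0,"ay": 0,"az": 0},
    {"gripper": 0.4,"tx": 0,"ty": 0,"tz": 0,"ax": 0,"ay": 0,"az": 0},
    {"gripper": 0.4,"tx": 0,"ty": 0,"tz": 0,"ax": 0,"ay": 0,"az": 0},
    {"gripper": 0.4,"tx": 0,"ty": 0,"tz": 0,"ax": 0,"ay": 0,"az": 0}
  ]
}}

```text
t: 9.17
eef_pos: [0.4827, 0.2126, 0.2417]
ee_rot: [-2.255, 1.569, 0.595]
force: [-0.8, 0.1, 4.8]
width: 0.0495
```

```bash
python3 look.py w10
```

```text
t 9.17 pos [0.4827 0.2126 0.2417] q [ 0.79  0.29 -0.52  0.   -0.76 -1.08] F [-0.8  0.1  4.8] M [-0.07  0.37  0.04] w 0.0495
jaw dir deg 163.3 ydir [-0.29 -0.96 -0.  ] units tx,ty,tz [ 0.11  3.79 -2.3 ]
tilt fix (tool units) [-0.    -0.008  0.01 ]
```

View pics/w10.png

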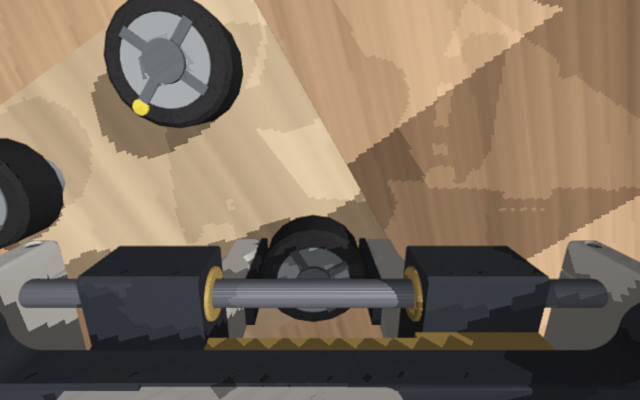

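Gripped C at (313,275). Now twisting in small bites.

Call:
{"method": "play_rows", "body": {
  "steps": [
    {"gripper": 0.4,"tx": 0,"ty": 0,"tz": 0,"ax": 0.8,"ay": 0,"az": 0},
    {"gripper": 0.4,"tx": 0,"ty": 0,"tz": 0,"ax": 0.8,"ay": 0,"az": 0},
    {"gripper": 0.4,"tx": 0,"ty": 0,"tz": 0,"ax": 0.8,"ay": 0,"az": 0}
  ]
}}

```text
t: 9.47
eef_pos: [0.4831, 0.2128, 0.2417]
ee_rot: [-2.206, 1.569, 0.39]
force: [2.2, 0.0, 2.6]
width: 0.0493
```

```bash
python3 st.py
```

```text
t 9.47 pos [0.4831 0.2128 0.2417] q [ 0.79  0.29 -0.52  0.   -0.76 -1.33] F [2.2 0.  2.6] M [ 0.05 -0.53  0.47] w 0.0493
jaw dir deg 148.8 ydir [-0.52 -0.85 -0.  ] units tx,ty,tz [ 0.11  3.1  -3.17]
tilt fix (tool units) [ 0.    -0.012  0.016]
```

Call:
{"method": "play_rows", "body": {
  "steps": [
    {"gripper": 0.4,"tx": 0,"ty": 0,"tz": 0,"ax": 0.8,"ay": 0,"az": 0},
    {"gripper": 0.4,"tx": 0,"ty": 0,"tz": 0,"ax": 0.8,"ay": 0,"az": 0}
  ]
}}

```text
t: 9.63
eef_pos: [0.4832, 0.213, 0.2416]
ee_rot: [-2.017, 1.568, 0.412]
force: [2.0, 0.7, 1.8]
width: 0.0496
```

```bash
python3 st.py
```

```text
t 9.63 pos [0.4832 0.213  0.2416] q [ 0.79  0.29 -0.52  0.   -0.76 -1.5 ] F [2.  0.7 1.8] M [-0.   -0.82  0.6 ] w 0.0496
jaw dir deg 139.2 ydir [-0.65 -0.76 -0.  ] units tx,ty,tz [ 0.1   2.54 -3.64]
tilt fix (tool units) [-0.    -0.01   0.021]
```

Mz reaches 0.47–0.60 within 0.4 rad. I'll cross-check by reversing and looking.

Call:
{"method": "play_rows", "body": {
  "steps": [
    {"gripper": 0.4,"tx": 0,"ty": 0,"tz": 0,"ax": -0.9,"ay": 0,"az": 0},
    {"gripper": 0.4,"tx": 0,"ty": 0,"tz": 0,"ax": -0.9,"ay": 0,"az": 0},
    {"gripper": 0.4,"tx": 0,"ty": 0,"tz": 0,"ax": -0.9,"ay": 0,"az": 0},
    {"gripper": 0.4,"tx": 0,"ty": 0,"tz": 0,"ax": 0,"ay": 0,"az": 0}
  ]
}}

```text
t: 9.97
eef_pos: [0.4829, 0.2129, 0.2416]
ee_rot: [-2.12, 1.569, 0.599]
force: [0.3, 1.6, 4.7]
width: 0.0495
```

```bash
python3 st.py
```

```text
t 9.97 pos [0.4829 0.2129 0.2416] q [ 0.79  0.29 -0.52  0.   -0.76 -1.21] F [0.3 1.6 4.7] M [ 0.24 -0.27  0.05] w 0.0495
jaw dir deg 155.8 ydir [-0.41 -0.91 -0.  ] units tx,ty,tz [ 0.1   3.47 -2.77]
tilt fix (tool units) [ 0.    -0.009  0.015]
```

Call:
{"method": "play_rows", "body": {
  "steps": [
    {"gripper": 0.4,"tx": 0,"ty": 0,"tz": 0,"ax": -0.9,"ay": 0,"az": 0},
    {"gripper": 0.4,"tx": 0,"ty": 0,"tz": 0,"ax": -0.9,"ay": 0,"az": 0},
    {"gripper": 0.4,"tx": 0,"ty": 0,"tz": 0,"ax": 0,"ay": 0,"az": 0}
  ]
}}

```text
t: 10.22
eef_pos: [0.483, 0.2125, 0.2415]
ee_rot: [-2.585, 1.569, 0.319]
force: [2.6, -0.9, 5.3]
width: 0.0493
```

```bash
python3 look.py w11
```

```text
t 10.22 pos [0.483  0.2125 0.2415] q [ 0.79  0.29 -0.52  0.   -0.76 -1.03] F [ 2.6 -0.9  5.3] M [-0.72 -1.01 -0.32] w 0.0493
jaw dir deg 166.4 ydir [-0.24 -0.97 -0.  ] units tx,ty,tz [ 0.1   3.9  -2.08]
tilt fix (tool units) [ 0.    -0.012  0.007]
```

View pics/w11.png

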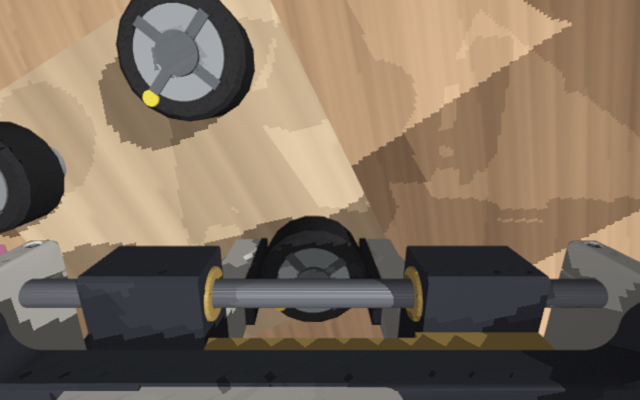

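C resists in both directions within about 0.3 rad (+0.6 and −0.3 N·m), so it is seized and gets rejected. I'll centre the twist, firm up the grip and lift it straight up.

Call:
{"method": "play_rows", "body": {
  "newtons": 40,
  "steps": [
    {"gripper": 0.4,"tx": 0,"ty": 0,"tz": 0,"ax": 0.8,"ay": 0,"az": 0},
    {"gripper": 0.4,"tx": 0,"ty": 0,"tz": 0,"ax": 0.5,"ay": 0,"az": 0},
    {"gripper": 0.4,"tx": 0,"ty": 0,"tz": 0,"ax": 0,"ay": 0,"az": 0},
    {"gripper": 0.4,"tx": -0.4,"ty": 0,"tz": 0,"ax": 0,"ay": 0,"az": 0},
    {"gripper": 0.4,"tx": -0.5,"ty": 0,"tz": 0,"ax": 0,"ay": 0,"az": 0},
    {"gripper": 0.4,"tx": -0.5,"ty": 0,"tz": 0,"ax": 0,"ay": 0,"az": 0},
    {"gripper": 0.4,"tx": -0.5,"ty": 0,"tz": 0,"ax": 0,"ay": 0,"az": 0},
    {"gripper": 0.4,"tx": -0.7,"ty": 0,"tz": 0,"ax": 0,"ay": 0,"az": 0},
    {"gripper": 0.4,"tx": -0.7,"ty": 0,"tz": 0,"ax": 0,"ay": 0,"az": 0},
    {"gripper": 0.4,"tx": -0.7,"ty": 0,"tz": 0,"ax": 0,"ay": 0,"az": 0},
    {"gripper": 0.4,"tx": -0.8,"ty": 0,"tz": 0,"ax": 0,"ay": 0,"az": 0}
  ]
}}

```text
t: 11.18
eef_pos: [0.4815, 0.212, 0.3611]
ee_rot: [0.775, 1.568, -2.745]
force: [0.8, 0.1, -2.0]
width: 0.0488
```

```bash
python3 look.py w12; python3 -c "
from h import *
go(.55,-.25,.35)
im=optics.grab_frame('side');cv2.imwrite('pics/s1.png',im[:,:,::-1])"
```

```text
t 11.18 pos [0.4815 0.212  0.3611] q [ 0.79  0.15 -0.38 -0.   -1.05 -1.17] F [ 0.8  0.1 -2. ] M [ 0.03 -0.    0.04] w 0.0488
jaw dir deg 158.3 ydir [-0.37 -0.93  0.  ] units tx,ty,tz [ 4.88  3.52 -2.66]
tilt fix (tool units) [-0.     0.021 -0.02 ]
t 11.23 pos [0.4826 0.2126 0.3656] q [ 0.79  0.15 -0.37  0.   -1.05 -1.17] F [1.5 1.7 2.8] M [ 0.17 -0.43 -0.01] w 0.0487
jaw dir deg 158.4 ydir [-0.37 -0.93 -0.  ] units tx,ty,tz [ 0.6  16.21 -9.33]
tilt fix (tool units) [ 0.    -0.017  0.025]
```

View pics/s1.png

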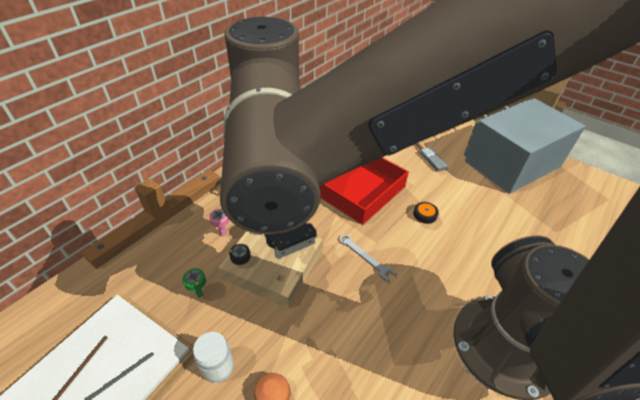

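View pics/w12.png

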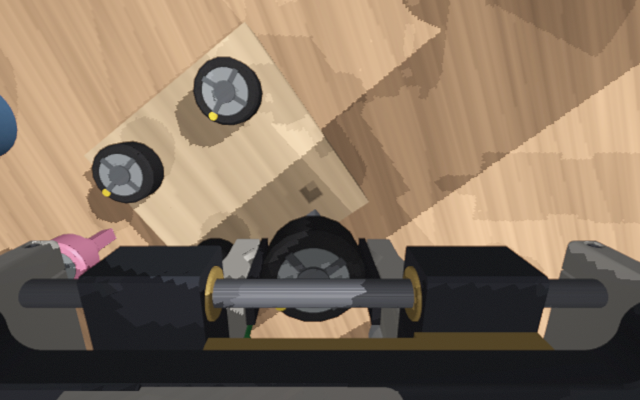

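C is out (empty hole at (311,190)). Carrying it over to the bin.

Call:
{"method": "play_rows", "body": {
  "steps": [
    {"gripper": 0.4,"tx": 0,"ty": 0.5,"tz": -0.3,"ax": 0,"ay": 0,"az": 0},
    {"gripper": 0.4,"tx": 0,"ty": 0.9,"tz": -0.5,"ax": 0,"ay": 0,"az": 0},
    {"gripper": 0.4,"tx": 0,"ty": 0.95,"tz": -0.55,"ax": 0,"ay": 0,"az": 0},
    {"gripper": 0.4,"tx": 0,"ty": 0.95,"tz": -0.55,"ax": 0,"ay": 0,"az": 0},
    {"gripper": 0.4,"tx": 0,"ty": 0.95,"tz": -0.55,"ax": 0,"ay": 0,"az": 0},
    {"gripper": 0.4,"tx": 0,"ty": 0.95,"tz": -0.55,"ax": 0,"ay": 0,"az": 0},
    {"gripper": 0.4,"tx": 0,"ty": 0.95,"tz": -0.55,"ax": 0,"ay": 0,"az": 0},
    {"gripper": 0.4,"tx": 0,"ty": 0.95,"tz": -0.55,"ax": 0,"ay": 0,"az": 0},
    {"gripper": 0.4,"tx": 0,"ty": 0.95,"tz": -0.55,"ax": 0,"ay": 0,"az": 0},
    {"gripper": 0.4,"tx": 0,"ty": 0.95,"tz": -0.55,"ax": 0,"ay": 0,"az": 0},
    {"gripper": 0.4,"tx": 0,"ty": 0.95,"tz": -0.55,"ax": 0,"ay": 0,"az": 0},
    {"gripper": 0.4,"tx": 0,"ty": 0.95,"tz": -0.55,"ax": 0,"ay": 0,"az": 0},
    {"gripper": 0.4,"tx": 0,"ty": 0.95,"tz": -0.55,"ax": 0,"ay": 0,"az": 0},
    {"gripper": 0.4,"tx": 0,"ty": 0.95,"tz": -0.55,"ax": 0,"ay": 0,"az": 0},
    {"gripper": 0.4,"tx": 0,"ty": 0.95,"tz": -0.55,"ax": 0,"ay": 0,"az": 0},
    {"gripper": 0.4,"tx": 0,"ty": 0.95,"tz": -0.55,"ax": 0,"ay": 0,"az": 0},
    {"gripper": 0.4,"tx": 0,"ty": 0.95,"tz": -0.55,"ax": 0,"ay": 0,"az": 0},
    {"gripper": 0.4,"tx": 0,"ty": 0.4,"tz": -0.2,"ax": 0,"ay": 0,"az": 0},
    {"gripper": 0.4,"tx": 0,"ty": 0,"tz": 0,"ax": 0,"ay": 0,"az": 0}
  ]
}}

```text
t: 12.87
eef_pos: [0.5498, -0.2479, 0.3591]
ee_rot: [0.159, 1.567, 2.921]
force: [0.2, 0.1, -0.9]
width: 0.0489
```

```bash
python3 look.py w13; python3 -c "
from h import *
go(.55,-.25,.255)"
```

```text
t 12.87 pos [ 0.5498 -0.2479  0.3591] q [-0.1   0.28 -0.22 -0.   -1.08 -0.28] F [ 0.2  0.1 -0.9] M [ 0.08  0.05 -0.01] w 0.0489
jaw dir deg 158.2 ydir [-0.37 -0.93  0.  ] units tx,ty,tz [  4.82 -12.55   6.68]
tilt fix (tool units) [ 0.     0.032 -0.005]
t 12.92 pos [ 0.5498 -0.2467  0.3593] q [-0.1   0.27 -0.22 -0.   -1.08 -0.28] F [ 0.9  0.1 -2.6] M [ 0.07  0.06 -0.  ] w 0.0492
jaw dir deg 158.3 ydir [-0.37 -0.93  0.  ] units tx,ty,tz [ 4.17  0.12 -0.07]
tilt fix (tool units) [ 0.     0.03  -0.002]
```

View pics/w13.png

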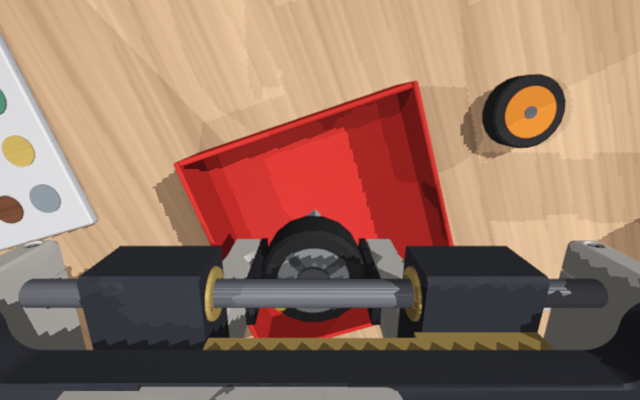

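The wheel hangs over the bin: the rim corners are at (177,163) and (417,82), and the wheel is at (313,275). Lower and release.

Call:
{"method": "play_rows", "body": {
  "steps": [
    {"gripper": 0.4,"tx": 0.8,"ty": 0,"tz": 0,"ax": 0,"ay": 0,"az": 0},
    {"gripper": 0.4,"tx": 0.8,"ty": 0,"tz": 0,"ax": 0,"ay": 0,"az": 0},
    {"gripper": 0.4,"tx": 0.8,"ty": 0,"tz": 0,"ax": 0,"ay": 0,"az": 0},
    {"gripper": 0.4,"tx": 0.8,"ty": 0,"tz": 0,"ax": 0,"ay": 0,"az": 0},
    {"gripper": 0.4,"tx": 0.8,"ty": 0,"tz": 0,"ax": 0,"ay": 0,"az": 0},
    {"gripper": 0.4,"tx": 0,"ty": 0,"tz": 0,"ax": 0,"ay": 0,"az": 0},
    {"gripper": 0.75,"tx": 0,"ty": 0,"tz": 0,"ax": 0,"ay": 0,"az": 0},
    {"gripper": 0.75,"tx": 0,"ty": 0,"tz": 0,"ax": 0,"ay": 0,"az": 0},
    {"gripper": 0.75,"tx": 0,"ty": 0,"tz": 0,"ax": 0,"ay": 0,"az": 0},
    {"gripper": 0.75,"tx": -0.7,"ty": 0,"tz": 0,"ax": 0,"ay": 0,"az": 0},
    {"gripper": 0.75,"tx": -0.8,"ty": 0,"tz": 0,"ax": 0,"ay": 0,"az": 0},
    {"gripper": 1,"tx": -0.8,"ty": 0,"tz": 0,"ax": 0,"ay": 0,"az": 0},
    {"gripper": 1,"tx": -0.8,"ty": 0,"tz": 0,"ax": 0,"ay": 0,"az": 0},
    {"gripper": 1,"tx": 0,"ty": 0,"tz": 0,"ax": 0,"ay": 0,"az": 0}
  ]
}}

```text
t: 14.08
eef_pos: [0.5519, -0.246, 0.3447]
ee_rot: [-3.03, 1.562, -0.263]
force: [1.1, -0.5, 0.9]
width: 0.0803
```

```bash
python3 look.py w14; python3 -c "
from h import *
go(.592,.239,.345)
im=optics.grab_frame('top');cv2.imwrite('pics/t2.png',im[:,:,::-1])"
```

```text
t 14.08 pos [ 0.5519 -0.246   0.3447] q [-0.1   0.29 -0.24  0.   -1.04 -0.28] F [ 1.1 -0.5  0.9] M [-0.01 -0.09 -0.04] w 0.0803
jaw dir deg 158.6 ydir [-0.37 -0.93 -0.  ] units tx,ty,tz [  4.18 -12.48   6.72]
tilt fix (tool units) [ 0.    -0.088  0.01 ]
t 14.13 pos [ 0.5514 -0.2458  0.3426] q [-0.1   0.29 -0.24  0.   -1.04 -0.28] F [-0.5 -0.7 -1. ] M [ 0.07  0.09 -0.01] w 0.0837
jaw dir deg 158.5 ydir [-0.37 -0.93 -0.  ] units tx,ty,tz [ -0.11 -18.64   5.59]
tilt fix (tool units) [ 0.    -0.067  0.012]
```

View pics/w14.png

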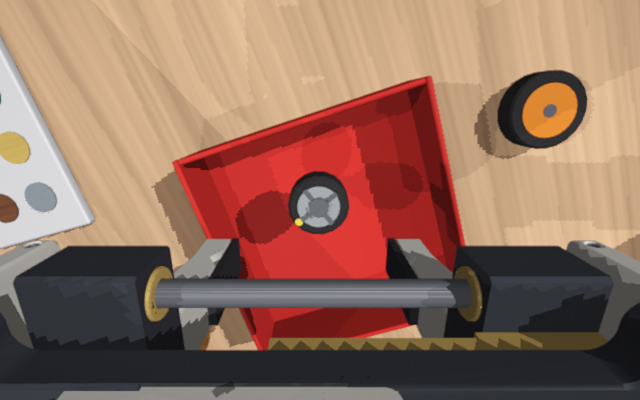

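C's axle stands upright in the bin at (318,208). On to wheel A.

Call:
{"method": "play_rows", "body": {
  "newtons": 15,
  "steps": [
    {"gripper": 1,"tx": 0,"ty": -0.95,"tz": 0.29,"ax": 0,"ay": 0,"az": 0},
    {"gripper": 1,"tx": 0,"ty": -0.95,"tz": 0.29,"ax": 0,"ay": 0,"az": 0},
    {"gripper": 1,"tx": 0,"ty": -0.98,"tz": 0.29,"ax": 0,"ay": 0,"az": 0},
    {"gripper": 1,"tx": 0,"ty": -0.98,"tz": 0.29,"ax": 0,"ay": 0,"az": 0},
    {"gripper": 1,"tx": 0,"ty": -0.98,"tz": 0.29,"ax": 0,"ay": 0,"az": 0},
    {"gripper": 1,"tx": 0,"ty": -0.98,"tz": 0.29,"ax": 0,"ay": 0,"az": 0},
    {"gripper": 1,"tx": 0,"ty": -0.98,"tz": 0.29,"ax": 0,"ay": 0,"az": 0},
    {"gripper": 1,"tx": 0,"ty": -0.98,"tz": 0.29,"ax": 0,"ay": 0,"az": 0},
    {"gripper": 1,"tx": 0,"ty": -0.98,"tz": 0.29,"ax": 0,"ay": 0,"az": 0},
    {"gripper": 1,"tx": 0,"ty": -0.98,"tz": 0.29,"ax": 0,"ay": 0,"az": 0},
    {"gripper": 1,"tx": 0,"ty": -0.98,"tz": 0.29,"ax": 0,"ay": 0,"az": 0},
    {"gripper": 1,"tx": 0,"ty": -0.98,"tz": 0.29,"ax": 0,"ay": 0,"az": 0},
    {"gripper": 1,"tx": 0,"ty": -0.98,"tz": 0.29,"ax": 0,"ay": 0,"az": 0},
    {"gripper": 1,"tx": 0,"ty": -0.98,"tz": 0.29,"ax": 0,"ay": 0,"az": 0},
    {"gripper": 1,"tx": 0,"ty": -0.98,"tz": 0.29,"ax": 0,"ay": 0,"az": 0},
    {"gripper": 1,"tx": 0,"ty": -0.98,"tz": 0.29,"ax": 0,"ay": 0,"az": 0},
    {"gripper": 1,"tx": 0,"ty": -0.98,"tz": 0.29,"ax": 0,"ay": 0,"az": 0},
    {"gripper": 1,"tx": 0,"ty": -0.98,"tz": 0.29,"ax": 0,"ay": 0,"az": 0},
    {"gripper": 1,"tx": 0,"ty": -0.9,"tz": 0.3,"ax": 0,"ay": 0,"az": 0},
    {"gripper": 1,"tx": 0,"ty": 0,"tz": 0,"ax": 0,"ay": 0,"az": 0}
  ]
}}

```text
t: 15.85
eef_pos: [0.5915, 0.2383, 0.3377]
ee_rot: [-1.336, 1.571, 1.433]
force: [-0.1, -0.7, 0.2]
width: 0.0881
```

```bash
python3 look.py w15; python3 -c "
from h import *
go(.592,.239,.303)"
```

```text
t 15.85 pos [0.5915 0.2383 0.3377] q [ 0.69  0.35 -0.17 -0.   -1.06 -1.06] F [-0.1 -0.7  0.2] M [-0.    0.01  0.01] w 0.0881
jaw dir deg 158.7 ydir [-0.36 -0.93 -0.  ] units tx,ty,tz [3.95 6.13 1.08]
tilt fix (tool units) [-0.     0.     0.002]
t 15.9 pos [0.5913 0.2368 0.3377] q [ 0.69  0.35 -0.17 -0.   -1.06 -1.06] F [ 0.7 -0.1  0.8] M [-0.03  0.15  0.01] w 0.0875
jaw dir deg 158.6 ydir [-0.36 -0.93  0.  ] units tx,ty,tz [ 1.39 -0.09  0.  ]
tilt fix (tool units) [-0.     0.005 -0.005]
```

View pics/w15.png

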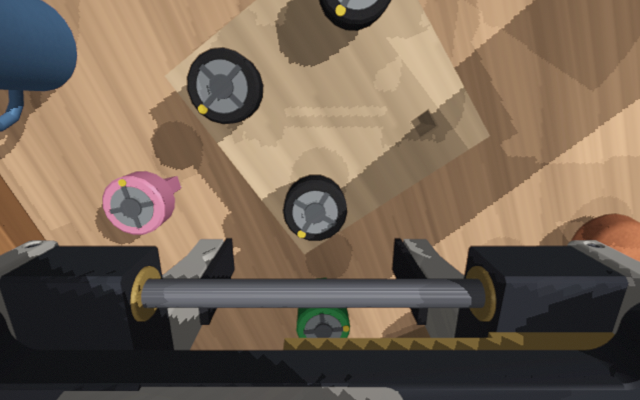

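```bash
python3 - <<'E'
from h import *
T=np.load("T_w15.npy")
p=onz("wrist",(315.5,211),.089,T); print(p,"B",onz("wrist",(222,86),.089,T),"D",onz("wrist",(360,-5),.089,T),"green",onz("wrist",(324,325),.078,T))
go(p[0],p[1],.241)
E
```

```text
[0.58859421 0.23826219 0.089     ] B [0.61537944 0.13086038 0.089     ] D [0.51016423 0.11384336 0.089     ] green [0.62225861 0.34650035 0.078     ]
t 15.9 pos [0.5913 0.2368 0.3377] q [ 0.69  0.35 -0.17 -0.   -1.06 -1.06] F [ 0.7 -0.1  0.8] M [-0.03  0.15  0.01] w 0.0875
jaw dir deg 158.6 ydir [-0.36 -0.93  0.  ] units tx,ty,tz [ 3.87 -0.02  0.12]
tilt fix (tool units) [-0.     0.005 -0.005]
```

Call:
{"method": "play_rows", "body": {
  "newtons": 15,
  "steps": [
    {"gripper": 1,"tx": 0.8,"ty": -0.05,"tz": 0.1,"ax": 0,"ay": 0,"az": 0},
    {"gripper": 1,"tx": 0.8,"ty": 0,"tz": 0,"ax": 0,"ay": 0,"az": 0},
    {"gripper": 1,"tx": 0.8,"ty": 0,"tz": 0,"ax": 0,"ay": 0,"az": 0},
    {"gripper": 1,"tx": 0.8,"ty": 0,"tz": 0,"ax": 0,"ay": 0,"az": 0},
    {"gripper": 1,"tx": 0.67,"ty": 0,"tz": 0,"ax": 0,"ay": 0,"az": 0},
    {"gripper": 0.6,"tx": 0,"ty": 0,"tz": 0,"ax": 0,"ay": 0,"az": 0},
    {"gripper": 0.5,"tx": 0,"ty": 0,"tz": 0,"ax": 0,"ay": 0,"az": 0},
    {"gripper": 0.4,"tx": 0,"ty": 0,"tz": 0,"ax": 0,"ay": 0,"az": 0},
    {"gripper": 0.4,"tx": 0,"ty": 0,"tz": 0,"ax": 0,"ay": 0,"az": 0},
    {"gripper": 0.4,"tx": 0,"ty": 0,"tz": 0,"ax": 0,"ay": 0,"az": 0},
    {"gripper": 0.4,"tx": 0,"ty": 0,"tz": 0,"ax": 0,"ay": 0,"az": 0},
    {"gripper": 0.4,"tx": 0,"ty": 0,"tz": 0,"ax": 0,"ay": 0,"az": 0},
    {"gripper": 0.4,"tx": 0,"ty": 0,"tz": 0,"ax": 0,"ay": 0,"az": 0}
  ]
}}

```text
t: 16.98
eef_pos: [0.5897, 0.237, 0.2425]
ee_rot: [-2.212, 1.57, 0.555]
force: [-2.5, 0.6, 4.3]
width: 0.0492
```

```bash
python3 look.py w16
```

```text
t 16.98 pos [0.5897 0.237  0.2425] q [ 0.69  0.44 -0.27  0.   -0.86 -1.06] F [-2.5  0.6  4.3] M [0.1  0.67 0.01] w 0.0492
jaw dir deg 158.5 ydir [-0.37 -0.93 -0.  ] units tx,ty,tz [0.13 6.06 1.02]
tilt fix (tool units) [ 0.    -0.006  0.008]
```

View pics/w16.png

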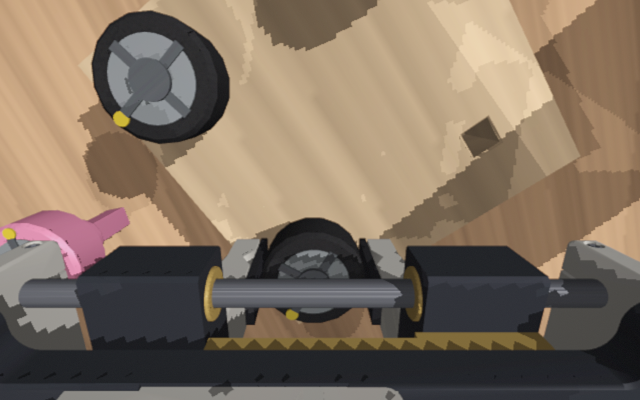

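A is gripped with its dot at (292,315). Twisting.

Call:
{"method": "play_rows", "body": {
  "steps": [
    {"gripper": 0.4,"tx": 0,"ty": 0,"tz": 0,"ax": 0.8,"ay": 0,"az": 0},
    {"gripper": 0.4,"tx": 0,"ty": 0,"tz": 0,"ax": 0.8,"ay": 0,"az": 0},
    {"gripper": 0.4,"tx": 0,"ty": 0,"tz": 0,"ax": 0.8,"ay": 0,"az": 0},
    {"gripper": 0.4,"tx": 0,"ty": 0,"tz": 0,"ax": 0.8,"ay": 0,"az": 0}
  ]
}}

```text
t: 17.37
eef_pos: [0.5895, 0.2373, 0.2425]
ee_rot: [-1.351, 1.57, 1.076]
force: [-3.9, 1.6, 8.2]
width: 0.0494
```

```bash
python3 st.py
```

```text
t 17.37 pos [0.5895 0.2373 0.2425] q [ 0.69  0.44 -0.27 -0.   -0.86 -1.4 ] F [-3.9  1.6  8.2] M [0.81 1.72 0.01] w 0.0494
jaw dir deg 139.1 ydir [-0.65 -0.76 -0.  ] units tx,ty,tz [ 0.13  6.05 -1.07]
tilt fix (tool units) [0.    0.002 0.008]
```

Call:
{"method": "play_rows", "body": {
  "steps": [
    {"gripper": 0.4,"tx": 0,"ty": 0,"tz": 0,"ax": 0.8,"ay": 0,"az": 0},
    {"gripper": 0.4,"tx": 0,"ty": 0,"tz": 0,"ax": 0.8,"ay": 0,"az": 0},
    {"gripper": 0.4,"tx": 0,"ty": 0,"tz": 0,"ax": 0.8,"ay": 0,"az": 0}
  ]
}}

```text
t: 17.62
eef_pos: [0.5894, 0.2374, 0.2425]
ee_rot: [-1.097, 1.57, 1.079]
force: [-5.1, 2.8, 6.8]
width: 0.0496
```

```bash
python3 st.py
```

```text
t 17.62 pos [0.5894 0.2374 0.2425] q [ 0.69  0.44 -0.27 -0.   -0.86 -1.65] F [-5.1  2.8  6.8] M [0.87 1.55 0.01] w 0.0496
jaw dir deg 124.7 ydir [-0.82 -0.57 -0.  ] units tx,ty,tz [ 0.13  5.6  -2.54]
tilt fix (tool units) [0.    0.005 0.009]
```

Call:
{"method": "play_rows", "body": {
  "steps": [
    {"gripper": 0.4,"tx": 0,"ty": 0,"tz": 0,"ax": 0.8,"ay": 0,"az": 0},
    {"gripper": 0.4,"tx": 0,"ty": 0,"tz": 0,"ax": 0.8,"ay": 0,"az": 0},
    {"gripper": 0.4,"tx": 0,"ty": 0,"tz": 0,"ax": 0.8,"ay": 0,"az": 0}
  ]
}}

```text
t: 17.87
eef_pos: [0.5895, 0.2375, 0.2425]
ee_rot: [-0.926, 1.569, 0.999]
force: [-3.9, 3.3, 6.0]
width: 0.0492
```

```bash
python3 look.py w17
```

```text
t 17.87 pos [0.5895 0.2375 0.2425] q [ 0.69  0.44 -0.27 -0.   -0.86 -1.91] F [-3.9  3.3  6. ] M [1.03 1.38 0.01] w 0.0492
jaw dir deg 110.3 ydir [-0.94 -0.35 -0.  ] units tx,ty,tz [ 0.13  4.8  -3.86]
tilt fix (tool units) [-0.     0.008  0.011]
```

View pics/w17.png

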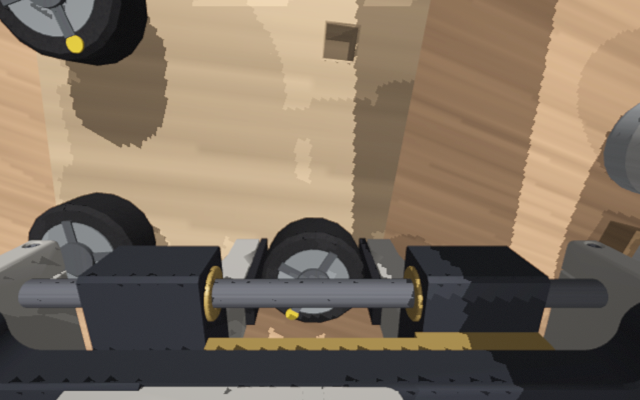

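Call:
{"method": "play_rows", "body": {
  "steps": [
    {"gripper": 0.4,"tx": 0,"ty": 0,"tz": 0,"ax": 0.8,"ay": 0,"az": 0},
    {"gripper": 0.4,"tx": 0,"ty": 0,"tz": 0,"ax": 0.8,"ay": 0,"az": 0},
    {"gripper": 0.4,"tx": 0,"ty": 0,"tz": 0,"ax": 0.8,"ay": 0,"az": 0}
  ]
}}

```text
t: 18.17
eef_pos: [0.5896, 0.2377, 0.2426]
ee_rot: [-0.699, 1.569, 0.975]
force: [-3.3, 4.6, 5.7]
width: 0.0494
```

```bash
python3 st.py
```

```text
t 18.17 pos [0.5896 0.2377 0.2426] q [ 0.69  0.44 -0.27 -0.   -0.86 -2.16] F [-3.3  4.6  5.7] M [1.45 1.45 0.04] w 0.0494
jaw dir deg 95.9 ydir [-0.99 -0.1  -0.  ] units tx,ty,tz [ 0.13  3.69 -4.94]
tilt fix (tool units) [-0.     0.014  0.012]
```

Call:
{"method": "play_rows", "body": {
  "steps": [
    {"gripper": 0.4,"tx": 0,"ty": 0,"tz": 0,"ax": 0.8,"ay": 0,"az": 0},
    {"gripper": 0.4,"tx": 0,"ty": 0,"tz": 0,"ax": 0.8,"ay": 0,"az": 0},
    {"gripper": 0.4,"tx": 0,"ty": 0,"tz": 0,"ax": 0,"ay": 0,"az": 0}
  ]
}}

```text
t: 18.42
eef_pos: [0.5896, 0.2379, 0.2426]
ee_rot: [-0.523, 1.569, 0.982]
force: [-3.9, 4.6, 6.1]
width: 0.0495
```

```bash
python3 look.py w18
```

```text
t 18.42 pos [0.5896 0.2379 0.2426] q [ 0.69  0.44 -0.27 -0.   -0.86 -2.33] F [-3.9  4.6  6.1] M [1.52 1.35 0.03] w 0.0495
jaw dir deg 86.2 ydir [-1.    0.07 -0.  ] units tx,ty,tz [ 0.13  2.81 -5.49]
tilt fix (tool units) [0.    0.019 0.011]
```

View pics/w18.png

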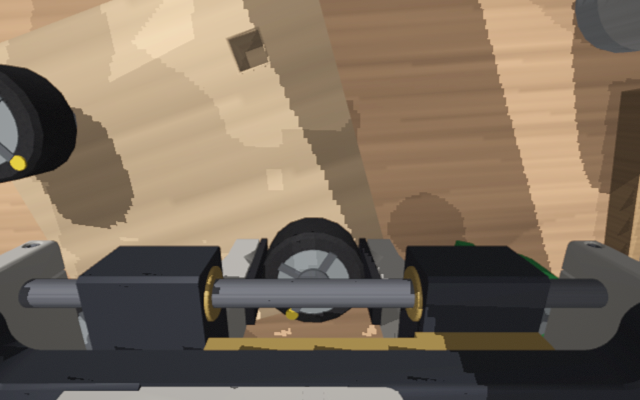

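A turned 1.26 rad with Mz ≤0.04 and its dot still at (292,314), so A runs free. Releasing, then B.

Call:
{"method": "play_rows", "body": {
  "steps": [
    {"gripper": 0.9,"tx": 0,"ty": 0,"tz": 0,"ax": 0,"ay": 0,"az": 0},
    {"gripper": 0.9,"tx": 0,"ty": 0,"tz": 0,"ax": 0,"ay": 0,"az": 0},
    {"gripper": 0.9,"tx": 0,"ty": 0,"tz": 0,"ax": 0,"ay": 0,"az": 0},
    {"gripper": 1,"tx": -0.8,"ty": 0,"tz": 0,"ax": 0,"ay": 0,"az": 0},
    {"gripper": 1,"tx": -0.8,"ty": 0,"tz": 0,"ax": 0,"ay": 0,"az": 0},
    {"gripper": 1,"tx": -0.9,"ty": 0,"tz": 0,"ax": 0,"ay": 0,"az": 0},
    {"gripper": 1,"tx": 0,"ty": 0,"tz": 0,"ax": 0,"ay": 0,"az": 0}
  ]
}}

```text
t: 19.05
eef_pos: [0.5909, 0.2373, 0.3086]
ee_rot: [-1.067, 1.565, 0.444]
force: [1.0, 1.1, -0.0]
width: 0.0863
```

```bash
python3 - <<'E'
from h import *
go(.617,.132,.303)
E
```

```text
t 19.05 pos [0.5909 0.2373 0.3086] q [ 0.69  0.37 -0.21  0.   -0.99 -2.32] F [ 1.   1.1 -0. ] M [ 0.09 -0.2  -0.01] w 0.0863
jaw dir deg 86.6 ydir [-1.    0.06 -0.01] units tx,ty,tz [ 0.22 -1.29 -4.14]
tilt fix (tool units) [0.    0.028 0.051]
```

Call:
{"method": "play_rows", "body": {
  "newtons": 15,
  "steps": [
    {"gripper": 1,"tx": 0,"ty": -0.26,"tz": -0.83,"ax": 0,"ay": 0,"az": 0},
    {"gripper": 1,"tx": 0,"ty": -0.26,"tz": -0.83,"ax": 0,"ay": 0,"az": 0},
    {"gripper": 1,"tx": 0,"ty": -0.26,"tz": -0.83,"ax": 0,"ay": 0,"az": 0},
    {"gripper": 1,"tx": 0,"ty": -0.26,"tz": -0.83,"ax": 0,"ay": 0,"az": 0},
    {"gripper": 1,"tx": 0,"ty": -0.26,"tz": -0.83,"ax": 0,"ay": 0,"az": 0},
    {"gripper": 1,"tx": 0,"ty": 0,"tz": 0,"ax": 0,"ay": 0,"az": 0},
    {"gripper": 1,"tx": 0,"ty": 0,"tz": 0,"ax": 0,"ay": 0,"az": 0}
  ]
}}

```text
t: 19.63
eef_pos: [0.6159, 0.1301, 0.3038]
ee_rot: [2.153, 1.57, -2.622]
force: [0.3, 0.0, 0.3]
width: 0.088
```

```bash
python3 look.py w19; python3 - <<'E'
from h import *
go(.617,.132,.241)
E
```

```text
t 19.63 pos [0.6159 0.1301 0.3038] q [ 0.52  0.36 -0.22  0.   -0.98 -2.15] F [0.3 0.  0.3] M [ 0.03 -0.03 -0.03] w 0.088
jaw dir deg 86.4 ydir [-1.    0.06  0.  ] units tx,ty,tz [ 2.59  4.14 -1.25]
tilt fix (tool units) [ 0.    -0.003 -0.005]
t 19.68 pos [0.6158 0.1309 0.3039] q [ 0.52  0.36 -0.22 -0.   -0.98 -2.15] F [0.4 0.7 0.3] M [ 0.06  0.03 -0.03] w 0.0877
jaw dir deg 86.4 ydir [-1.    0.06  0.  ] units tx,ty,tz [ 2.51 -0.05  0.05]
tilt fix (tool units) [-0.    -0.002 -0.003]
```

View pics/w19.png

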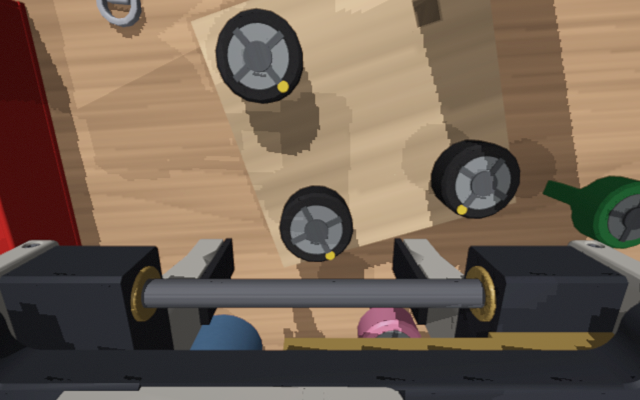

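```bash
python3 - <<'E'
from h import *
T=np.load("T_w19.npy")
p=onz("wrist",(316.5,231),.089,T); print(p)
go(p[0],p[1],.241)
E
```

```text
[0.61698144 0.13162186 0.089     ]
t 19.68 pos [0.6158 0.1309 0.3039] q [ 0.52  0.36 -0.22 -0.   -0.98 -2.15] F [0.4 0.7 0.3] M [ 0.06  0.03 -0.03] w 0.0877
jaw dir deg 86.4 ydir [-1.    0.06  0.  ] units tx,ty,tz [ 2.51 -0.05  0.03]
tilt fix (tool units) [-0.    -0.002 -0.003]
```

Call:
{"method": "play_rows", "body": {
  "newtons": 15,
  "steps": [
    {"gripper": 1,"tx": 0.8,"ty": -0.02,"tz": 0.06,"ax": 0,"ay": 0,"az": 0},
    {"gripper": 1,"tx": 0.8,"ty": 0,"tz": 0,"ax": 0,"ay": 0,"az": 0},
    {"gripper": 1,"tx": 0.9,"ty": 0,"tz": 0,"ax": 0,"ay": 0,"az": 0},
    {"gripper": 0.6,"tx": 0,"ty": 0,"tz": 0,"ax": 0,"ay": 0,"az": 0},
    {"gripper": 0.5,"tx": 0,"ty": 0,"tz": 0,"ax": 0,"ay": 0,"az": 0},
    {"gripper": 0.4,"tx": 0,"ty": 0,"tz": 0,"ax": 0,"ay": 0,"az": 0},
    {"gripper": 0.4,"tx": 0,"ty": 0,"tz": 0,"ax": 0,"ay": 0,"az": 0},
    {"gripper": 0.4,"tx": 0,"ty": 0,"tz": 0,"ax": 0,"ay": 0,"az": 0},
    {"gripper": 0.4,"tx": 0,"ty": 0,"tz": 0,"ax": 0,"ay": 0,"az": 0},
    {"gripper": 0.4,"tx": 0,"ty": 0,"tz": 0,"ax": 0,"ay": 0,"az": 0},
    {"gripper": 0.4,"tx": 0,"ty": 0,"tz": 0,"ax": 0,"ay": 0,"az": 0}
  ]
}}

```text
t: 20.6
eef_pos: [0.6166, 0.1327, 0.2426]
ee_rot: [-1.342, 1.57, 0.168]
force: [-1.2, -1.9, 5.3]
width: 0.0497
```

```bash
python3 look.py w20
```

```text
t 20.6 pos [0.6166 0.1327 0.2426] q [ 0.52  0.43 -0.29  0.   -0.86 -2.15] F [-1.2 -1.9  5.3] M [-0.46  0.33  0.02] w 0.0497
jaw dir deg 86.5 ydir [-1.    0.06 -0.  ] units tx,ty,tz [ 0.14  4.17 -1.34]
tilt fix (tool units) [0.    0.003 0.011]
```

View pics/w20.png

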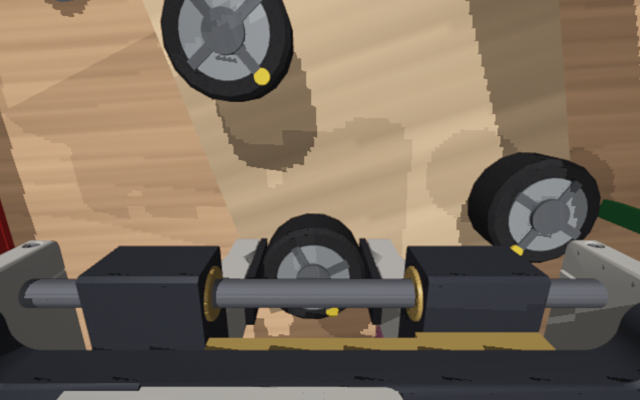

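B is gripped with its dot at (332,311). Twisting −ax.

Call:
{"method": "play_rows", "body": {
  "steps": [
    {"gripper": 0.4,"tx": 0,"ty": 0,"tz": 0,"ax": -0.8,"ay": 0,"az": 0},
    {"gripper": 0.4,"tx": 0,"ty": 0,"tz": 0,"ax": -0.8,"ay": 0,"az": 0},
    {"gripper": 0.4,"tx": 0,"ty": 0,"tz": 0,"ax": -0.8,"ay": 0,"az": 0},
    {"gripper": 0.4,"tx": 0,"ty": 0,"tz": 0,"ax": -0.8,"ay": 0,"az": 0}
  ]
}}

```text
t: 20.98
eef_pos: [0.6167, 0.1324, 0.2426]
ee_rot: [-2.187, 1.57, -0.338]
force: [-0.6, -3.1, 6.4]
width: 0.0495
```

```bash
python3 st.py
```

```text
t 20.98 pos [0.6167 0.1324 0.2426] q [ 0.52  0.43 -0.29  0.   -0.86 -1.81] F [-0.6 -3.1  6.4] M [-1.29  0.2  -0.47] w 0.0495
jaw dir deg 105.9 ydir [-0.96 -0.27 -0.  ] units tx,ty,tz [0.14 4.38 0.13]
tilt fix (tool units) [ 0.    -0.006  0.009]
```

Call:
{"method": "play_rows", "body": {
  "steps": [
    {"gripper": 0.4,"tx": 0,"ty": 0,"tz": 0,"ax": -0.8,"ay": 0,"az": 0},
    {"gripper": 0.4,"tx": 0,"ty": 0,"tz": 0,"ax": -0.8,"ay": 0,"az": 0},
    {"gripper": 0.4,"tx": 0,"ty": 0,"tz": 0,"ax": -0.8,"ay": 0,"az": 0}
  ]
}}

```text
t: 21.23
eef_pos: [0.6162, 0.1322, 0.2419]
ee_rot: [1.869, 1.57, -2.315]
force: [0.3, -2.9, 0.8]
width: 0.0492
```

```bash
python3 st.py
```

```text
t 21.23 pos [0.6162 0.1322 0.2419] q [ 0.52  0.43 -0.29  0.   -0.86 -1.56] F [ 0.3 -2.9  0.8] M [-1.31  0.11 -0.46] w 0.0492
jaw dir deg 120.3 ydir [-0.86 -0.5   0.  ] units tx,ty,tz [0.12 4.19 1.21]
tilt fix (tool units) [ 0.    -0.002 -0.006]
```

Call:
{"method": "play_rows", "body": {
  "steps": [
    {"gripper": 0.4,"tx": 0,"ty": 0,"tz": 0,"ax": -0.8,"ay": 0,"az": 0},
    {"gripper": 0.4,"tx": 0,"ty": 0,"tz": 0,"ax": -0.8,"ay": 0,"az": 0},
    {"gripper": 0.4,"tx": 0,"ty": 0,"tz": 0,"ax": -0.8,"ay": 0,"az": 0}
  ]
}}

```text
t: 21.48
eef_pos: [0.6161, 0.1319, 0.2415]
ee_rot: [1.475, 1.569, -2.458]
force: [0.6, -2.9, -0.0]
width: 0.0494
```

```bash
python3 look.py w21
```

```text
t 21.48 pos [0.6161 0.1319 0.2415] q [ 0.52  0.43 -0.29  0.   -0.86 -1.31] F [ 0.6 -2.9 -0. ] M [-1.48 -0.21 -0.55] w 0.0494
jaw dir deg 134.7 ydir [-0.71 -0.7   0.  ] units tx,ty,tz [0.11 3.75 2.22]
tilt fix (tool units) [ 0.     0.001 -0.012]
```

View pics/w21.png

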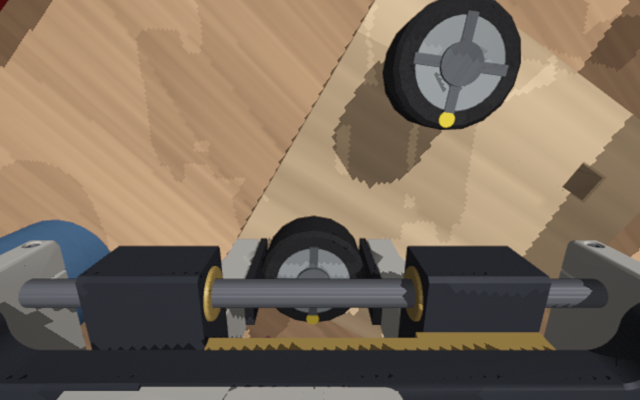

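B holds at Mz≈−0.5 and its dot slipped from (332,311) to (313,319) relative to the jaws, so it binds. Relax the twist and lift.

Call:
{"method": "play_rows", "body": {
  "newtons": 40,
  "steps": [
    {"gripper": 0.4,"tx": 0,"ty": 0,"tz": 0,"ax": 0.8,"ay": 0,"az": 0},
    {"gripper": 0.4,"tx": 0,"ty": 0,"tz": 0,"ax": 0.8,"ay": 0,"az": 0},
    {"gripper": 0.4,"tx": 0,"ty": 0,"tz": 0,"ax": 0,"ay": 0,"az": 0},
    {"gripper": 0.4,"tx": -0.4,"ty": 0,"tz": 0,"ax": 0,"ay": 0,"az": 0},
    {"gripper": 0.4,"tx": -0.5,"ty": 0,"tz": 0,"ax": 0,"ay": 0,"az": 0},
    {"gripper": 0.4,"tx": -0.5,"ty": 0,"tz": 0,"ax": 0,"ay": 0,"az": 0},
    {"gripper": 0.4,"tx": -0.5,"ty": 0,"tz": 0,"ax": 0,"ay": 0,"az": 0},
    {"gripper": 0.4,"tx": -0.7,"ty": 0,"tz": 0,"ax": 0,"ay": 0,"az": 0},
    {"gripper": 0.4,"tx": -0.7,"ty": 0,"tz": 0,"ax": 0,"ay": 0,"az": 0},
    {"gripper": 0.4,"tx": -0.7,"ty": 0,"tz": 0,"ax": 0,"ay": 0,"az": 0},
    {"gripper": 0.4,"tx": -0.8,"ty": 0,"tz": 0,"ax": 0,"ay": 0,"az": 0},
    {"gripper": 0.4,"tx": 0,"ty": 0,"tz": 0,"ax": 0,"ay": 0,"az": 0}
  ]
}}

```text
t: 22.53
eef_pos: [0.6173, 0.1334, 0.3668]
ee_rot: [-1.798, 1.564, 0.385]
force: [1.0, 0.6, -0.3]
width: 0.049
```

```bash
python3 look.py w22; python3 -c "
from h import *
T=np.load('T_w14.npy'); print('C in bin',onz('wrist',(318,208),.083,T))
go(.55,-.145,.365)"
```

```text
t 22.53 pos [0.6173 0.1334 0.3668] q [ 0.52  0.31 -0.15  0.   -1.11 -1.48] F [ 1.   0.6 -0.3] M [ 0.08 -0.15  0.05] w 0.049
jaw dir deg 125.1 ydir [-0.82 -0.57 -0.01] units tx,ty,tz [5.08 4.17 1.55]
tilt fix (tool units) [-0.    -0.016  0.067]
C in bin [ 0.5500777  -0.24415485  0.083     ]
t 22.58 pos [0.6168 0.1334 0.3646] q [ 0.52  0.31 -0.15  0.   -1.1  -1.48] F [-0.1  0.4 -2.3] M [-0.01  0.09  0.  ] w 0.0492
jaw dir deg 125.0 ydir [-0.82 -0.57 -0.01] units tx,ty,tz [-0.06  8.58 -7.58]
tilt fix (tool units) [ 0.    -0.005  0.05 ]
```

View pics/w22.png

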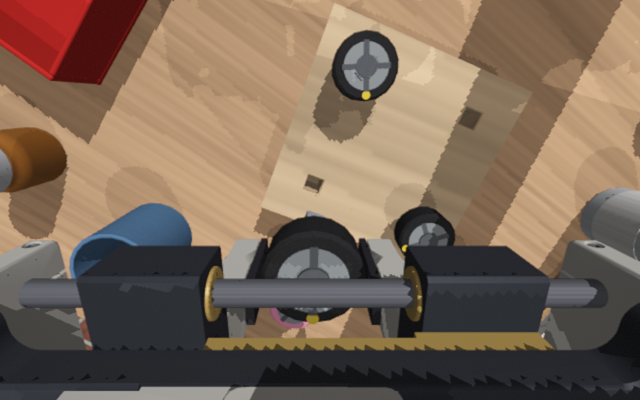

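Call:
{"method": "play_rows", "body": {
  "steps": [
    {"gripper": 0.4,"tx": 0,"ty": 0.5,"tz": -0.45,"ax": 0,"ay": 0,"az": 0},
    {"gripper": 0.4,"tx": 0,"ty": 0.8,"tz": -0.7,"ax": 0,"ay": 0,"az": 0},
    {"gripper": 0.4,"tx": 0,"ty": 0.8,"tz": -0.7,"ax": 0,"ay": 0,"az": 0},
    {"gripper": 0.4,"tx": 0,"ty": 0.8,"tz": -0.7,"ax": 0,"ay": 0,"az": 0},
    {"gripper": 0.4,"tx": 0,"ty": 0.8,"tz": -0.7,"ax": 0,"ay": 0,"az": 0},
    {"gripper": 0.4,"tx": 0,"ty": 0.8,"tz": -0.7,"ax": 0,"ay": 0,"az": 0},
    {"gripper": 0.4,"tx": 0,"ty": 0.8,"tz": -0.7,"ax": 0,"ay": 0,"az": 0},
    {"gripper": 0.4,"tx": 0,"ty": 0.8,"tz": -0.7,"ax": 0,"ay": 0,"az": 0},
    {"gripper": 0.4,"tx": 0,"ty": 0.8,"tz": -0.7,"ax": 0,"ay": 0,"az": 0},
    {"gripper": 0.4,"tx": 0,"ty": 0.8,"tz": -0.7,"ax": 0,"ay": 0,"az": 0},
    {"gripper": 0.4,"tx": 0,"ty": 0.8,"tz": -0.7,"ax": 0,"ay": 0,"az": 0},
    {"gripper": 0.4,"tx": 0,"ty": 0,"tz": 0,"ax": -0.9,"ay": 0,"az": 0},
    {"gripper": 0.4,"tx": 0,"ty": 0,"tz": 0,"ax": -0.9,"ay": 0,"az": 0},
    {"gripper": 0.4,"tx": 0,"ty": 0,"tz": 0,"ax": -0.9,"ay": 0,"az": 0},
    {"gripper": 0.4,"tx": 0,"ty": 0,"tz": 0,"ax": -0.9,"ay": 0,"az": 0},
    {"gripper": 0.4,"tx": 0,"ty": 0,"tz": 0,"ax": -0.9,"ay": 0,"az": 0},
    {"gripper": 0.4,"tx": 0,"ty": 0,"tz": 0,"ax": -0.9,"ay": 0,"az": 0},
    {"gripper": 0.4,"tx": 0,"ty": 0,"tz": 0,"ax": 0,"ay": 0,"az": 0}
  ]
}}

```text
t: 24.08
eef_pos: [0.5481, -0.1417, 0.3607]
ee_rot: [0.111, 1.569, 2.861]
force: [-0.3, -0.0, -1.5]
width: 0.0488
```

```bash
python3 look.py w23; python3 -c "
from h import *
go(.55,-.145,.255)"
```

```text
t 24.08 pos [ 0.5481 -0.1417  0.3607] q [ 0.09  0.21 -0.29 -0.   -1.06 -0.48] F [-0.3 -0.  -1.5] M [ 0.07  0.1  -0.03] w 0.0488
jaw dir deg 157.6 ydir [-0.38 -0.92  0.  ] units tx,ty,tz [ 4.88 -8.57  5.15]
tilt fix (tool units) [-0.     0.014 -0.002]
t 24.13 pos [ 0.5482 -0.1417  0.3608] q [ 0.09  0.21 -0.29 -0.   -1.06 -0.49] F [ 0.1  0.1 -1.6] M [ 0.05  0.06 -0.02] w 0.0486
jaw dir deg 157.3 ydir [-0.39 -0.92  0.  ] units tx,ty,tz [ 4.23  0.09 -0.13]
tilt fix (tool units) [ 0.     0.013 -0.002]
```

View pics/w23.png

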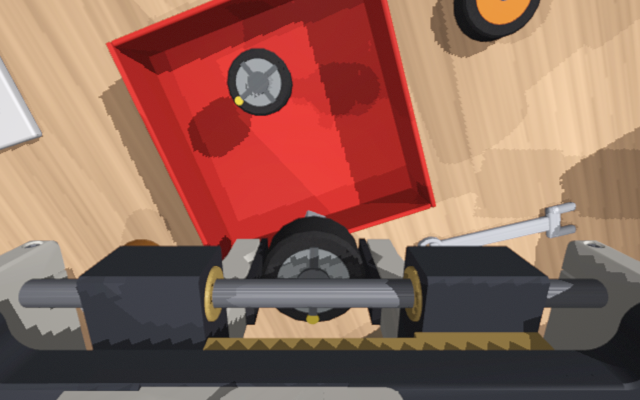

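```bash
python3 -c "
from h import *
T=np.load('T_w23.npy'); 
for uv in [(433,205),(108,44),(388,0)]: print(onz('wrist',uv,.065,T))
print('C',onz('wrist',(258,81),.083,T))
go(.55,-.165,.255)"
```

```text
[ 0.44865478 -0.090599    0.065     ]
[ 0.64966069 -0.31877899  0.065     ]
[ 0.4346914  -0.26322948  0.065     ]
C [ 0.54918821 -0.24643834  0.083     ]
t 24.13 pos [ 0.5482 -0.1417  0.3608] q [ 0.09  0.21 -0.29 -0.   -1.06 -0.49] F [ 0.1  0.1 -1.6] M [ 0.05  0.06 -0.02] w 0.0486
jaw dir deg 157.3 ydir [-0.39 -0.92  0.  ] units tx,ty,tz [ 4.23  0.83 -0.43]
tilt fix (tool units) [ 0.     0.013 -0.002]
```

The bin rim checks out (corner at (.449,−.091)). I'll shift to y≈−.16, clear of the wall and of C, then lower and release.

Call:
{"method": "play_rows", "body": {
  "steps": [
    {"gripper": 0.4,"tx": 0,"ty": 0.7,"tz": -0.35,"ax": 0,"ay": 0,"az": 0},
    {"gripper": 0.4,"tx": 0,"ty": 0,"tz": 0,"ax": 0,"ay": 0,"az": 0},
    {"gripper": 0.4,"tx": 0.8,"ty": 0,"tz": 0,"ax": 0,"ay": 0,"az": 0},
    {"gripper": 0.4,"tx": 0.8,"ty": 0,"tz": 0,"ax": 0,"ay": 0,"az": 0},
    {"gripper": 0.4,"tx": 0.8,"ty": 0,"tz": 0,"ax": 0,"ay": 0,"az": 0},
    {"gripper": 0.4,"tx": 0.8,"ty": 0,"tz": 0,"ax": 0,"ay": 0,"az": 0},
    {"gripper": 0.4,"tx": 0.8,"ty": 0,"tz": 0,"ax": 0,"ay": 0,"az": 0},
    {"gripper": 0.4,"tx": 0,"ty": 0,"tz": 0,"ax": 0,"ay": 0,"az": 0},
    {"gripper": 0.75,"tx": 0,"ty": 0,"tz": 0,"ax": 0,"ay": 0,"az": 0},
    {"gripper": 0.75,"tx": 0,"ty": 0,"tz": 0,"ax": 0,"ay": 0,"az": 0},
    {"gripper": 0.75,"tx": 0,"ty": 0,"tz": 0,"ax": 0,"ay": 0,"az": 0},
    {"gripper": 0.75,"tx": -0.7,"ty": 0,"tz": 0,"ax": 0,"ay": 0,"az": 0},
    {"gripper": 0.75,"tx": -0.8,"ty": 0,"tz": 0,"ax": 0,"ay": 0,"az": 0},
    {"gripper": 0.75,"tx": -0.8,"ty": 0,"tz": 0,"ax": 0,"ay": 0,"az": 0},
    {"gripper": 0.75,"tx": -0.8,"ty": 0,"tz": 0,"ax": 0,"ay": 0,"az": 0},
    {"gripper": 0.75,"tx": -0.8,"ty": -0.8,"tz": 0,"ax": 0,"ay": 0,"az": 0},
    {"gripper": 0.75,"tx": -0.5,"ty": -0.8,"tz": 0,"ax": 0,"ay": 0,"az": 0},
    {"gripper": 0.75,"tx": 0,"ty": 0,"tz": 0,"ax": 0,"ay": 0,"az": 0}
  ]
}}

```text
t: 25.63
eef_pos: [0.5673, -0.1225, 0.3769]
ee_rot: [-2.741, 1.562, 0.006]
force: [0.4, -0.9, 0.4]
width: 0.0654
```

```bash
python3 look.py w24; python3 -c "
from h import *
for c in ('top','side'):
    im=optics.grab_frame(c);cv2.imwrite(f'pics/{c}9.png',im[:,:,::-1])"
```

```text
t 25.63 pos [ 0.5673 -0.1225  0.3769] q [ 0.12  0.22 -0.25  0.   -1.09 -0.52] F [ 0.4 -0.9  0.4] M [-0.06 -0.01 -0.02] w 0.0654
jaw dir deg 157.4 ydir [-0.38 -0.92 -0.  ] units tx,ty,tz [ 5.5  -7.52  5.65]
tilt fix (tool units) [ 0.    -0.077  0.033]
```

View pics/w24.png

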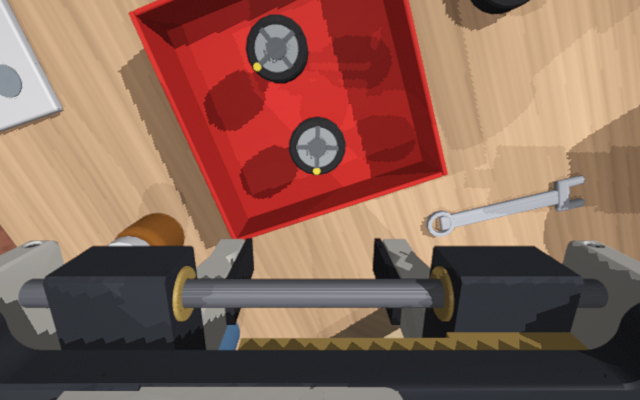

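View pics/side9.png

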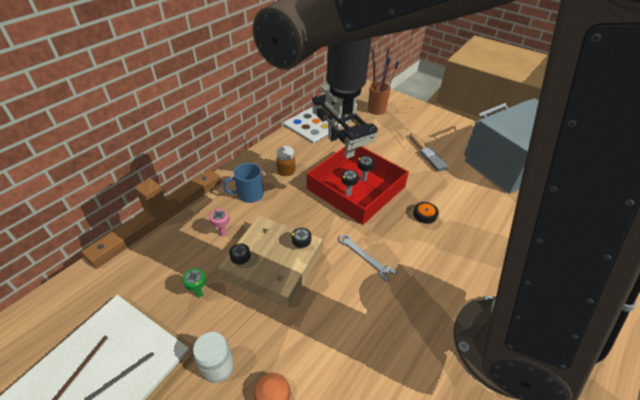

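View pics/top9.png

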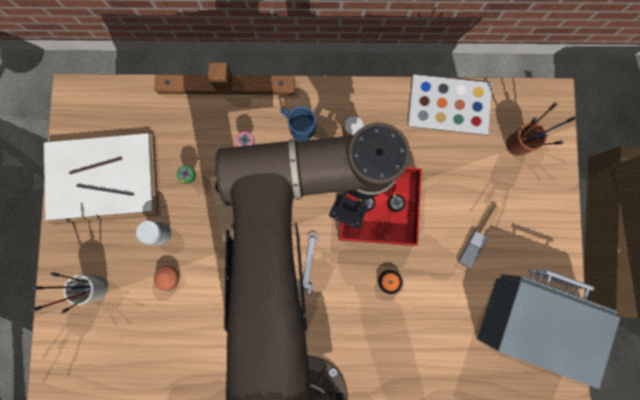

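Both rejects stand in the bin, at wrist (277,47) and (317,146). A and D are at the same side-view pixels as at the start, (240,254) and (301,237), and the bystanders haven't moved. A last crop check, then hand in.

```bash
python3 - <<'E'
from h import *
T=np.load("T_w24.npy")
for uv in [(277,47),(317,146)]: print(onz("wrist",uv,.083,T))
crop("pics/side9.png","pics/side9c.png",170,130,430,310,3)
E
```

```text
[ 0.54830221 -0.24617882  0.083     ]
[ 0.54876844 -0.16218152  0.083     ]
```

View pics/side9c.png

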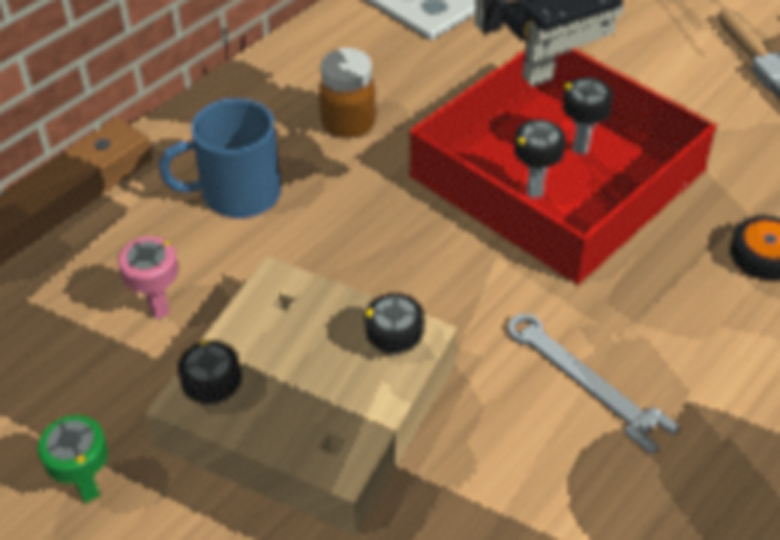

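The crop shows both free wheels seated, two empty holes, and both rejects standing inside the bin with the gripper clear.

```bash
python3 -c "
from station import job_done
print(job_done())"
```

```text
the job is handed in; nothing more can be done
None
```

I tried all four wheels. The two that bind, B and C, are in the red bin, and the two free ones, A and D, are still standing in their holes. The job was handed in at about 26 s; no verdict is reported.

| Wheel | Test result | Verdict |
|---|---|---|
| D (near robot, bin side) | turned about 1.28 rad, torque at most 0.05 N·m, dot stayed with the jaws | free, left in place |
| A (far from robot, away from bin) | turned 1.26 rad, torque at most 0.04 N·m, dot stayed with the jaws | free, left in place |
| C (near robot, away from bin) | stopped in both directions within about 0.3 rad, at +0.6 and −0.3 N·m | seized, in the bin |
| B (far from robot, bin side) | stopped within about 0.35 rad at about −0.5 N·m, and the wheel slipped in the jaws | binds, in the bin |

B was twisted in one direction only, so I can't say whether it is seized or catches part-way.

- **Rejects:** in the last pictures B and C stand upright in the bin, within about 45 mm of its centre on each axis. Their centres are at about 71 mm by the given dimensions, not measured.
- **Free wheels and bystanders:** A and D look upright and sit at the same side-view pixels as at the start. The bystanders look unmoved and the gripper is clear of everything.
- **Disagreement between measurements:** position estimates for the wheels from different views differed by 2–4 mm, which the grasps tolerated. No check failed.

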